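# Refit the mixing rod, front lens and retaining ring of a UV curing lamp head

## Task

The UV curing lamp head is held nose up in the bench vise after cleaning; put its optics back. Drop the brass-collared glass rod end-down into the bore, lay the clear lens dome-up in the cell above it, then put on the black retaining ring and screw it clockwise until it is fully down and snug on the lens. Lower the glass parts in rather than letting them fall from a height, and leave the amber filter, the cleaning pen and the resin bottle where they are.

Things in the scene. Friction and masses are not known exactly. Their poses are not given: they have to be found in the camera images.
- lamp_rim (a point): Centre of the rim (open mouth) of the lamp head's aluminium nose, 110 mm above the bench, z up along the lamp's axis. Nose: 44 mm barrel. In it, from the rim down: the lens cell, 38.4 mm wide (bevelled mouth 41 mm), 4.5 mm deep to the flat lens seat; in the seat's middle the rod bore, 14 mm wide (19 mm wide for its top 3.5 mm), its floor 65.2 mm below the rim.
- vise: Fixed blue bench vise holding the lamp; origin on the bench under the lamp's axis, axes as lamp_rim. Base 100 mm (x) by 150 mm (y); jaw tops 36 mm below the lamp's rim; the T-handle, 46 mm above the bench, reaches 105 mm along -y. The jaws grip the lamp's 70 mm heat sink, whose flat shoulder is 27 mm below the rim.
- rod_home (a point): Where the rod's centre is when it stands on the floor of its bore: on the axis, 35.2 mm below the rim. The rod's top is then 5.2 mm below the rim, just under the lens seat. Axes as lamp_rim.
- lens_home (a point): Where the lens's centre is when it lies on its seat: on the axis, 1.5 mm below the rim. Its edge then stands up to 1.5 mm above the rim. Axes as lamp_rim.
- ring_home (a point): Where the ring's centre is when screwed home: on the axis, 3.5 mm below the rim. Right-hand 3-start thread outside the nose, 50 mm diameter, 2.86 mm down per rad clockwise. Three white ticks on the shoulder at 0, 120, 240 degrees from x: a ring set on with its ticks in line (within 12 degrees) rests about 4 mm above home and is snug after about 1.65 rad; set on otherwise, up to 8 mm and 3.3 rad.
- rod_center (a point): Centre (half-way up) of the loose light-mixing rod: 12 mm diameter, 60 mm long, about 35 g, glass with a brass collar on its upper half, z up along it. It stands end-down in one of the white block's holes, 38 mm standing out. Hold it near its top: the fingers cannot go below the lamp's rim, so it drops the last part by itself.
- lens_center (a point): Centre of the loose clear lens: a disc of 36 mm diameter with a frosted white edge 6 mm high and a 3 mm dome, 29 mm wide, on top; z up on the dome side; this point is 3 mm above its flat underside. About 30 g. It lies dome-up on the dark mat, beside the amber filter.
- ring_center (a point): Centre (half-way up) of the loose black knurled retaining ring: 61 mm outside, 16 mm high, about 50 g, z up. Inside, from below: a 53 mm hole (46.4 mm between the three thread lugs, near its underside); on top a 3 mm lip with a 32 mm opening, which presses on the lens edge. White ticks on top at 0, 120, 240 degrees from x mark the lugs' leading ends. Lies on the bench, right way up.
- mat: Dark rubber parts mat, 110 x 165 x 3 mm, fixed; origin under its centre, y along its long side. The lens and the filter lie on it about 40 mm either side of its centre along y, either way round.
- block: White plastic holder block, 54 x 110 x 30 mm, fixed; origin under its centre, y along its long side. Two 14 mm holes, 22 mm deep, 26 mm either side of its centre along y: one holds the rod, the other the cleaning pen. Mat and block may change sides of the bench.
- filter_center (a point): Bystander: centre of an amber filter disc in a black edge, 36 mm diameter, 5 mm thick, on the mat.
- pen_center (a point): Bystander: centre of a black and blue lens-cleaning pen, 12 mm diameter, 82 mm long, standing in the block (its top 90 mm above the bench).
- bottle_center (a point): Bystander: centre of a black resin bottle with an orange cap, 62 mm diameter, 164 mm high, standing beyond the mat.
- bin: Bystander: blue parts bin with small screws, fixed, 80 x 110 x 40 mm, beyond the block; origin under its centre.

How it is judged:
On the way, in this order (a step that is already met when the one before it is completed fails the run):
1. the rod stands on the floor of its bore (distance between rod_center and rod_home below 0.003 m and angle between the z axis of rod_center and the z axis of rod_home, either way round below 0.1 rad), for 0.2 s.
2. the lens lies flat on its seat, with the rod home below it (all of step 1 and distance between lens_center and lens_home below 0.0025 m and angle between the z axis of lens_center and the z axis of lens_home, either way round below 0.06 rad), for 0.2 s.
3. the ring is screwed down and presses on the lens (all of step 2 and horizontal distance between ring_center and ring_home below 0.002 m and z of ring_center in the frame of ring_home between -0.0015 and 0.0008 m and angle between the z axis of ring_center and the z axis of ring_home, either way round below 0.04 rad and contact force between ring and lens above 2 N), for 0.2 s.
At the end, for the whole second after the job is handed in: Rod within 3 mm of rod_home, upright; lens within 2.5 mm of lens_home, flat (0.06 rad); ring on the axis (2 mm), level (0.04 rad), at most 0.8 mm above (1.5 mm below) its home height and pressing on the lens with over 2 N; all released and at rest (all of step 3 and linear speed of each of rod, lens, ring below 0.02 m/s); the robot touches nothing.
It fails at once if the lens is let fall from more than about 18 mm (linear speed of lens above 0.6 m/s and contact force between the fingers and lens below 0.01 N).
It fails at once if the rod is let fall from more than about 50 mm (linear speed of rod above 1 m/s and contact force between the fingers and rod below 0.01 N).
It fails at once if the amber filter is moved over 30 mm or tipped (distance of filter_center from where it was at the start of the episode above 0.03 m or angle between filter_center's own z axis and vertical above 0.4 rad).
It fails at once if the cleaning pen is moved over 30 mm or tipped (distance of pen_center from where it was at the start of the episode above 0.03 m or angle between pen_center's own z axis and vertical above 0.4 rad).
It fails at once if the resin bottle is moved over 30 mm or tipped (distance of bottle_center from where it was at the start of the episode above 0.03 m or angle between bottle_center's own z axis and vertical above 0.4 rad).
It also fails if it takes over 72 s, if anything falls off the work surface, if the arm or the gripper's body presses on something with over 40 N, if the wrist force passes 120 N, or if a joint passes its speed limit or range.

## Robot

A 6-joint arm with a two-finger parallel gripper is mounted at the origin on the work surface. World frame = base frame: x ahead of the robot, y to its left, z up, the work surface at z = 0. Lengths are in m, angles in rad, forces in N, time in s.
With the tool pointing down it reaches from about 0.25 to 0.85 m from the base axis. Payload 12.5 kg.
Tool frame: the origin (TCP) lies on the centre line of the jaws, within the pads' length; the fingertips stand 8 mm ahead of it and the grasp point (between the pads) lies 11 mm behind it (env.nose_length is the distance from the TCP to the fingertips, in m); z points along the fingers, y is the line along which they close (so a half turn about z gives the same grasp; the last joint's range is limited). The gripper opens to 93 mm and grips with 3 to 60 N. Pads are 15 mm wide; open, the fingers measure 128 mm over their backs; the gripper's body (75 mm by 188 mm) begins 65 mm behind the grasp point.
Start: joints at [-1.359, 0.351, 1.652, -0, 1.139, -0.085], TCP at [0.161, -0.526, 0.227] pointing down, gripper open.
Joint ranges: [-2.75, 2.75], [-0.79, 2.1], [0.01, 2.65], [-1.57, 4.71], [0.07, 3.14], [-2.87, 2.87]. Speed limits (rad/s): [2.22, 2.22, 2.79, 3.14, 3.14, 3.14].

## Interface

Orientations are given as a unit quaternion [x, y, z, w].
In Python, from plant import env gives the robot as it stands.
- The arm moves only by the tool move_arm, never from a script. Its argument "deltas" is a list of rows, each an object of numbers: "tx", "ty", "tz": the shift along the tool's x, y, z in m; "rx", "ry", "rz": the turn, a rotation vector about the tool's x, y, z in rad; "jaw": the finger opening in m, from 0 to 0.093. In form: [{"tx": .., "ty": .., "tz": .., "rx": .., "ry": .., "rz": .., "jaw": ..}, ...]. A call has 1 to 10 rows; each row is the pose to reach, as a shift and turn from the pose commanded when the call began, along the tool's axes at that moment; what a row does not reach only later rows make up. A row lasts 1/8 s, in which the tool goes at most 62.5 mm and 10.7 degrees, less where a joint would pass 70% of its speed; a pose out of reach is approached as far as the arm can. A call with a gripper value outside its range is refused whole. The fingers move at their own pace and stop on an object; "force" is the grip in N (left out, the last holds). Time passes only in rows, so rows that repeat a pose let the fingers close. It gives the time, the measured TCP pose, the force, the opening and the grip force at its end, in the units of the state.
- env.state(): the state, without advancing time (a new reading comes with each control period).
- env.capture(name): name is "scene" or "top"; returns a dict with "frame" (400x640x3 uint8, red, green, blue), "mtx" (3x3 intrinsics, pixels), "rvec" (rotation vector, rad) and "tvec" (3), from world to camera coordinates, as OpenCV has them. Camera axes: x right, y down, z forward; pixel columns grow to the right and rows downward; lengths in m; the calibration is good to about 2 mm. A picture is of the moment at which its call begins. There is no depth.
- env.sign_off(): hands the job in; it is judged then, once.
The state is a dict: "t": time; "joints": joint angles; "dq": joint speeds; "joint_torque": joint torques, N m; "tcp_pos": TCP position; "tcp_rot": TCP orientation; "force": force on the tool from outside, world axes, zero at the start; "torque": the same for the moment, N m; "gripper_width": finger opening in m; "grasp_force": force on a finger pad.
Only numpy, scipy, OpenCV 4.12 (cv2) and the standard library are available. Lean on these libraries where they do the work, as an engineer would, in place of code of your own. Each camera call takes 0.05 s, during which the arm holds its last target. There are 200 camera calls.

## Working session

There is one attempt and no reset: what is moved stays moved. The work goes in short steps, Python scripts to look and compute and a tool call to move; the robot and the scene stay as the last step left them, time stands still between calls to the robot, and variables do not carry over. Pictures are saved under pics/ and viewed, at most 10 in all, crops included, and the job is handed in when it is done.

Besides the shell and the picture viewer there is one more tool, called after "Call:" as name(argument=value, ...) on one line, values as JSON. move_arm: Moves the arm, as the interface text tells. Its arguments: {"type":"object","properties":{"deltas":{"type":"array"},"force":{"type":"number"}},"required":["deltas"]}

```bash
mkdir -p pics; ls; cat > h.py <<'E'
import numpy as np, cv2, pickle
from plant import env
def cap(n,save=None,crop=None,s=1):
    c=env.capture(n); f=c['frame']
    pickle.dump(c,open(f'{n}.pkl','wb'))
    if save:
        if crop: x0,y0,x1,y1=crop; f=f[y0:y1,x0:x1]
        f=cv2.resize(f,None,fx=s,fy=s,interpolation=cv2.INTER_CUBIC)
        cv2.imwrite(f'pics/{save}.png',f[:,:,::-1])
    return c
def crop(n,save,x0,y0,x1,y1,s):
    c=pickle.load(open(f'{n}.pkl','rb')); f=cv2.resize(c['frame'][y0:y1,x0:x1],None,fx=s,fy=s,interpolation=cv2.INTER_CUBIC)
    cv2.imwrite(f'pics/{save}.png',f[:,:,::-1])
def ray(c,u,v):
    R=cv2.Rodrigues(np.array(c['rvec'],float))[0]; t=np.array(c['tvec'],float).ravel()
    d=R.T@np.linalg.inv(c['mtx'])@np.array([u,v,1.]); return -R.T@t,d
def atz(c,u,v,z):
    o,d=ray(c,u,v); return o+d*(z-o[2])/d[2]
def tri(c1,p1,c2,p2):
    A=[];b=[]
    M=np.zeros((3,3));w=np.zeros(3)
    for c,p in((c1,p1),(c2,p2)):
        o,d=ray(c,*p);d/=np.linalg.norm(d);P=np.eye(3)-np.outer(d,d);M+=P;w+=P@o
    return np.linalg.solve(M,w)
def proj(c,X):
    return cv2.projectPoints(np.array([X],float),np.array(c['rvec'],float),np.array(c['tvec'],float),np.array(c['mtx']),None)[0].ravel()
E
python3 - <<'E'
from h import *
np.set_printoptions(precision=4,suppress=True)
import cv2
a=cap('scene','s0',None,1.25);b=cap('top','t0',None,1.25)
for c in(a,b):print(c['mtx'].tolist(),ray(c,320,200))
print(env.state(),env.nose_length)
E
```

```text
pics
[[417.605481185045, 0.0, 318.10443921578565], [0.0, 417.605481185045, 197.92030482533482], [0.0, 0.0, 1.0]] (array([ 1.0898, -0.2888,  0.7655]), array([-0.6141,  0.3096, -0.726 ]))
[[386.6831952735598, 0.0, 318.4564253102013], [0.0, 386.6831952735598, 196.28879900674428], [0.0, 0.0, 1.0]] (array([ 0.426 , -0.0118,  0.9624]), array([ 0.1003, -0.0084, -0.995 ]))
{'t': 0.1, 'joints': array([-1.3586,  0.3512,  1.6523,  0.    ,  1.1391, -0.0846]), 'dq': array([-0.001 , -0.0019, -0.0027,  0.0004, -0.0002, -0.0001]), 'joint_torque': array([  0.0007, -49.803 , -28.5705,   0.07  ,   0.0239,  -0.    ]), 'tcp_pos': array([ 0.1608, -0.5257,  0.2262]), 'tcp_rot': array([ 0.989 ,  0.1479, -0.    , -0.0005]), 'force': array([-0.0202, -0.4649,  1.1454]), 'torque': array([ 0.02  , -0.0721,  0.0394]), 'grasp_force': 0.0, 'gripper_width': 0.09320267819912725} 0.008
```

View pics/s0.png

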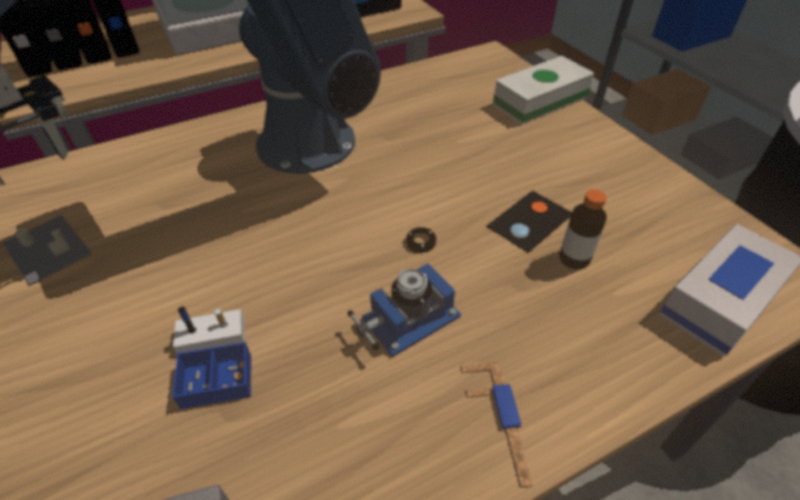

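View pics/t0.png

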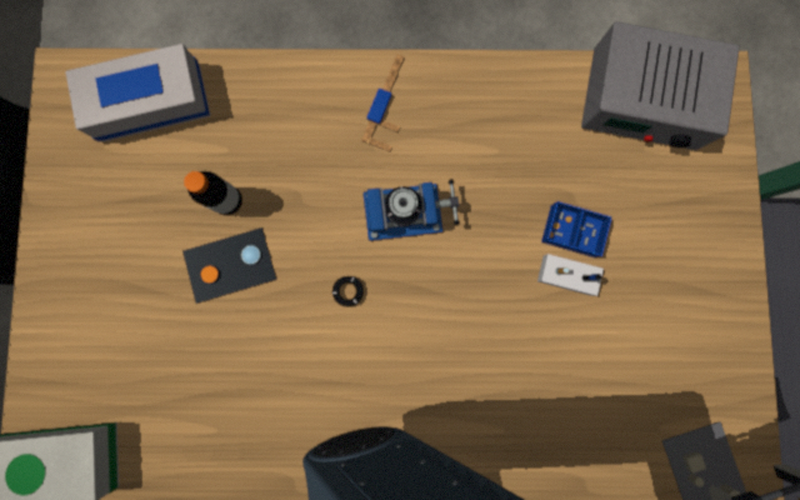

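The scene view shows the rod at (221,318), lens (520,230), ring (421,240) and lamp rim (411,280). In the top view they are at rod (565,271), lens (250,255), ring (348,291) and lamp (403,203). Next, enlarged crops.

```bash
python3 - <<'E'
from h import *
rows=[]
for n,cs in(('top',[(452,217),(200,204),(278,233),(322,162)]),('scene',[(177,256),(416,184),(337,192),(329,228)])):
    f=pickle.load(open(n+'.pkl','rb'))['frame'];r=[]
    for x,y in cs:
        t=cv2.resize(f[y-18:y+18,x-12-6:x+18],None,fx=5.5,fy=5.5,interpolation=cv2.INTER_CUBIC)
        t=cv2.convertScaleAbs(t,alpha=1.4,beta=10)
        for k in range(0,36,6):  # ruler each 6 px
            p=int((k+.5)*5.5);cv2.line(t,(p,0),(p,5),(255,0,255),1);cv2.line(t,(0,p),(5,p),(255,0,255),1)
        r.append(cv2.copyMakeBorder(t,0,2,0,2,cv2.BORDER_CONSTANT))
    rows.append(np.hstack(r))
im=np.vstack(rows);print(im.shape);cv2.imwrite('pics/m1.png',im[:,:,::-1])
E
```

```text
(400, 800, 3)
```

View pics/m1.png

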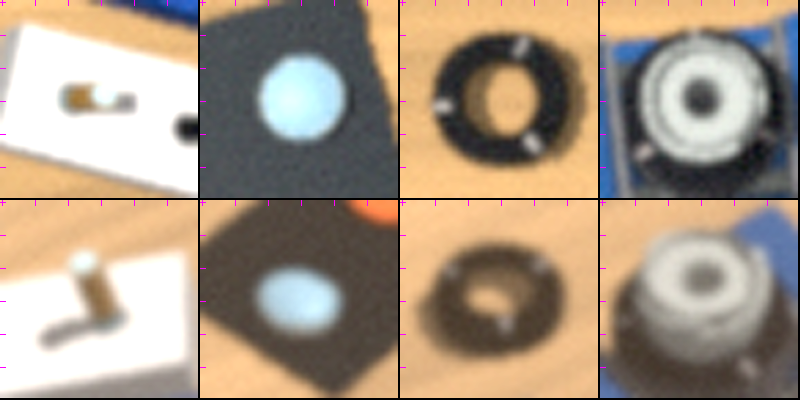

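The crops show the rod's glass top and hole, the lens disc, three ring ticks, and the lamp rim with shoulder ticks in both views. I'll triangulate from these.

```bash
python3 - <<'E'
from h import *
np.set_printoptions(precision=4,suppress=True)
a=pickle.load(open('scene.pkl','rb'));b=pickle.load(open('top.pkl','rb'))
T=dict(rod=(452,217),lens=(200,204),ring=(278,233),lamp=(322,162));S=dict(rod=(177,256),lens=(416,184),ring=(337,192),lamp=(329,228))
px=lambda c,p:(c[0]-18+p[0]/5.5-.5,c[1]-18+p[1]/5.5-.5)
for n,k,pt,ps in(('rodtop','rod',(104,95),(84,62)),('lens','lens',(102,98),(99,99)),('ring','ring',(98.7,99),(100,86)),('lamp','lamp',(101,98.5),(105,77))):
    u,v=px(T[k],pt),px(S[k],ps);X=tri(b,u,a,v);print(n,X,'res px',proj(b,X)-u,proj(a,X)-v)
def ang(name,c,base,k,pts,z,ctr):
    for p in pts:
        X=atz(c,*px(base[k],p),z)[:2]-ctr
        print(name,p,X,np.hypot(*X),np.degrees(np.arctan2(X[1],X[0]))%120)
for nm,c,base,pts in(('top',b,T,[(122,46),(42,106),(132,145)]),('scene',a,S,[(52,71),(141,64),(107,123)])):
    P=np.array([atz(c,*px(base['ring'],p),.016)[:2] for p in pts]);ang('ring '+nm,c,base,'ring',pts,.016,P.mean(0));print(P.mean(0))
for nm,c,base,pts in(('top',b,T,[(45,152),(97,33),(165,140)]),('scene',a,S,[(150,168),(162,55),(25,120)])):
    P=np.array([atz(c,*px(base['lamp'],p),.083)[:2] for p in pts]);ang('lamp '+nm,c,base,'lamp',pts,.083,P.mean(0));print(P.mean(0))
# lamp rim single-view by known z
print(atz(b,*px(T['lamp'],(101,98.5)),.11),atz(a,*px(S['lamp'],(105,77)),.11))
print('rod',atz(b,*px(T['rod'],(104,95)),.068),atz(a,*px(S['rod'],(84,62)),.068),'hole',atz(b,*px(T['rod'],(70,97)),.03))
print('lens',atz(b,*px(T['lens'],(102,98)),.007),atz(a,*px(S['lens'],(99,99)),.007))
# block side from corners tile top (20,25)->(0,145)
print(atz(b,*px(T['rod'],(22,22)),.03),atz(b,*px(T['rod'],(1,150)),.03))
# mat edge
E
```

```text
rodtop [ 0.4806 -0.3255  0.0679] res px [-0.3452 -0.0934] [-0.3961 -0.0182]
lens [0.5132 0.2775 0.009 ] res px [-0.3156 -0.1618] [-0.3301  0.0712]
ring [0.4418 0.0846 0.0162] res px [-0.3407 -0.1556] [-0.3577  0.0412]
lamp [ 0.6001 -0.0219  0.1059] res px [-0.4618 -0.2109] [-0.551   0.0543]
ring top (122, 46) [ 0.0234 -0.01  ] 0.0254823686498687 96.84938981037058
ring top (42, 106) [-0.0032  0.025 ] 0.025233464077652576 97.27317985277776
ring top (132, 145) [-0.0202 -0.015 ] 0.025196237063107717 96.5700613463824
[0.4415 0.0838]
ring scene (52, 71) [-0.0189 -0.015 ] 0.024078905646739767 98.40504985556004
ring scene (141, 64) [-0.0035  0.0237] 0.023980376629152703 98.43574532731239
ring scene (107, 123) [ 0.0224 -0.0088] 0.024040940495800345 98.62372676177105
[0.4418 0.0856]
lamp top (45, 152) [-0.0187  0.024 ] 0.030441390892170437 7.984332119839337
lamp top (97, 33) [0.0322 0.0023] 0.03227250455738969 4.100640592935387
lamp top (165, 140) [-0.0135 -0.0263] 0.02954280375228672 2.907011825905059
[ 0.6001 -0.0238]
lamp scene (150, 168) [ 0.0297 -0.0001] 0.029713135671557204 119.77624135263271
lamp scene (162, 55) [-0.0169  0.0312] 0.03546805451421008 118.45954765113969
lamp scene (25, 120) [-0.0128 -0.0311] 0.03360369808360235 7.589573798073459
[ 0.6009 -0.0176]
[ 0.5987 -0.0229  0.11  ] [ 0.6035 -0.0225  0.11  ]
rod [ 0.4803 -0.3263  0.068 ] [ 0.4811 -0.3248  0.068 ] hole [ 0.4817 -0.3247  0.03  ]
lens [0.513  0.2774 0.007 ] [0.5119 0.2799 0.007 ]
[ 0.5147 -0.3046  0.03  ] [ 0.4584 -0.2936  0.03  ]
```

```bash
cat >> h.py <<'E'
from scipy.spatial.transform import Rotation as Ro
def rel(pos,yaw,cur=None):
    """target TCP pos, yaw(deg) of tool y in world (tool z down) -> tool frame deltas from current measured pose"""
    s=env.state(); R=Ro.from_quat(s['tcp_rot']); p=np.array(s['tcp_pos'])
    y=np.array([np.cos(np.radians(yaw)),np.sin(np.radians(yaw)),0]);z=np.array([0,0,-1.]);x=np.cross(y,z)
    Rt=Ro.from_matrix(np.c_[x,y,z])
    print('t',round(s['t'],2),'p',p.round(4),'yaw',np.degrees(np.arctan2(*R.as_matrix()[:2,1][::-1])).round(1),'j6',round(s['joints'][5],2),'F',np.round(s['force'],1),'w',round(s['gripper_width'],4))
    print('t',R.inv().apply(np.array(pos)-p).round(4),'r',(R.inv()*Rt).as_rotvec().round(4))
E
python3 -c "
from h import *
rel((.481,-.3255,.125),-11)"
```

```text
t 0.1 p [ 0.1608 -0.5257  0.2262] yaw -73.0 j6 -0.08 F [-0.  -0.5  1.1] w 0.0932
t [ 0.3647 -0.0977  0.1013] r [-8.000e-04 -6.000e-04 -1.082e+00]
```

Call:
move_arm(deltas=[{"tx": 0.3647,"ty": -0.0977,"tz": 0.1013,"rz": -1.082,"jaw": 0.05},{"tx": 0.3647,"ty": -0.0977,"tz": 0.1013,"rz": -1.082,"jaw": 0.05},{"tx": 0.3647,"ty": -0.0977,"tz": 0.1013,"rz": -1.082,"jaw": 0.05},{"tx": 0.3647,"ty": -0.0977,"tz": 0.1013,"rz": -1.082,"jaw": 0.05},{"tx": 0.3647,"ty": -0.0977,"tz": 0.1013,"rz": -1.082,"jaw": 0.05},{"tx": 0.3647,"ty": -0.0977,"tz": 0.1013,"rz": -1.082,"jaw": 0.05},{"tx": 0.3647,"ty": -0.0977,"tz": 0.1013,"rz": -1.082,"jaw": 0.05},{"tx": 0.3647,"ty": -0.0977,"tz": 0.1013,"rz": -1.082,"jaw": 0.05},{"tx": 0.3647,"ty": -0.0977,"tz": 0.1013,"rz": -1.082,"jaw": 0.05},{"tx": 0.3647,"ty": -0.0977,"tz": 0.1013,"rz": -1.082,"jaw": 0.05}], force=15)

```text
invalid input at $.deltas[0]: expected keys tx, ty, tz, rx, ry, rz, jaw
```

```bash
python3 - <<'E'
from h import *
rel((.481,-.3255,.054),-11)
a=cap('scene');b=cap('top')
p=env.state()['tcp_pos']
r=[]
for c,X in((a,p),(b,p)):
    x,y=np.round(proj(c,X)).astype(int);print(proj(c,X),x,y)
    t=cv2.resize(c['frame'][y-40:y+40,x-32:x+32],None,fx=6,fy=6,interpolation=cv2.INTER_CUBIC)
    r.append(cv2.convertScaleAbs(t,alpha=1.4,beta=15))
cv2.imwrite('pics/m2.png',np.hstack(r)[:,:,::-1])
E
```

```text
t 0.1 p [ 0.1608 -0.5257  0.2262] yaw -73.0 j6 -0.08 F [-0.  -0.5  1.1] w 0.0932
t [ 0.3647 -0.0976  0.1723] r [-8.000e-04 -6.000e-04 -1.082e+00]
[ 24.11865809 132.48976788] 24 132Traceback (most recent call last):
  File "<stdin>", line 8, in <module>
cv2.error: OpenCV(4.12.0) /io/opencv/modules/imgproc/src/resize.cpp:4208: error: (-215:Assertion failed) !ssize.empty() in function 'resize'
```

All seven keys are needed.

Call:
move_arm(deltas=[{"tx": 0.3647,"ty": -0.0977,"tz": 0.1013,"rx": 0,"ry": 0,"rz": -1.082,"jaw": 0.05},{"tx": 0.3647,"ty": -0.0977,"tz": 0.1013,"rx": 0,"ry": 0,"rz": -1.082,"jaw": 0.05},{"tx": 0.3647,"ty": -0.0977,"tz": 0.1013,"rx": 0,"ry": 0,"rz": -1.082,"jaw": 0.05},{"tx": 0.3647,"ty": -0.0977,"tz": 0.1013,"rx": 0,"ry": 0,"rz": -1.082,"jaw": 0.05},{"tx": 0.3647,"ty": -0.0977,"tz": 0.1013,"rx": 0,"ry": 0,"rz": -1.082,"jaw": 0.05},{"tx": 0.3647,"ty": -0.0977,"tz": 0.1013,"rx": 0,"ry": 0,"rz": -1.082,"jaw": 0.05},{"tx": 0.3647,"ty": -0.0977,"tz": 0.1013,"rx": 0,"ry": 0,"rz": -1.082,"jaw": 0.05},{"tx": 0.3647,"ty": -0.0977,"tz": 0.1013,"rx": 0,"ry": 0,"rz": -1.082,"jaw": 0.05},{"tx": 0.3647,"ty": -0.0977,"tz": 0.1013,"rx": 0,"ry": 0,"rz": -1.082,"jaw": 0.05},{"tx": 0.3647,"ty": -0.0977,"tz": 0.1013,"rx": 0,"ry": 0,"rz": -1.082,"jaw": 0.05}], force=15)

```text
t: 1.45
tcp_pos: [0.4802, -0.3269, 0.1259]
tcp_rot: [0.772, 0.635, 0.0, 0.0]
force: [0.3, 0.3, -0.2]
gripper_width: 0.0498
grasp_force: 0.0
```

```bash
cat > look.py <<'E'
from h import *
import sys
a=cap('scene');b=cap('top')
p=env.state()['tcp_pos']
r=[]
for c in(a,b):
    x,y=np.round(proj(c,p)).astype(int);print(proj(c,p),x,y)
    f=cv2.copyMakeBorder(c['frame'],60,60,60,60,cv2.BORDER_CONSTANT)
    t=cv2.resize(f[y+20:y+100,x+28:x+92],None,fx=6,fy=6,interpolation=cv2.INTER_CUBIC)
    r.append(cv2.convertScaleAbs(t,alpha=1.4,beta=15))
cv2.imwrite(f'pics/{sys.argv[1]}.png',np.hstack(r)[:,:,::-1])
E
python3 -c "
from h import *
rel((.481,-.3255,.054),-11)"; python3 look.py m2
```

```text
t 1.45 p [ 0.4802 -0.3269  0.1259] yaw -11.1 j6 -0.48 F [ 0.3  0.3 -0.2] w 0.0498
t [0.0015 0.0004 0.0719] r [ 0.0005  0.0004 -0.0021]
[165.12522244 231.32955468] 165 231
[461.83395288 214.10809246] 462 214
```

View pics/m2.png

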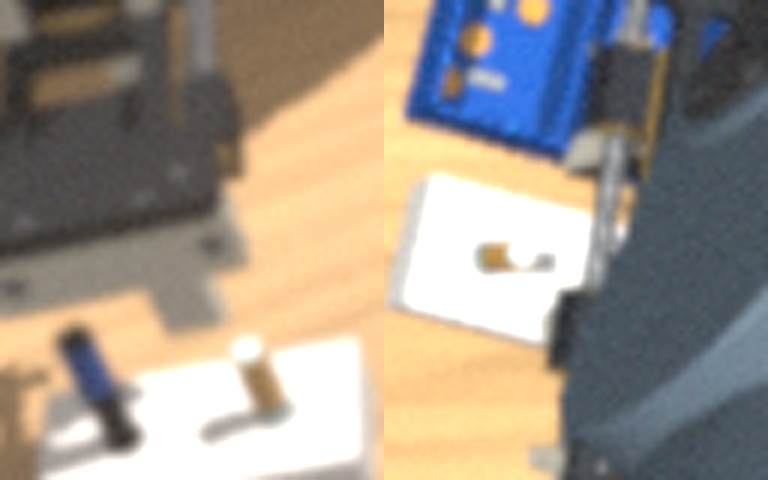

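The picture shows the open fingers above the white block. In the scene half, the near finger's tip is at (190,325) and the rod top at (248,350), with the pen clear of both. I'll check the residual, then descend.

```bash
python3 -c "
from h import *
rel((.481,-.3255,.054),-11)
p=env.state()['tcp_pos'];a=pickle.load(open('scene.pkl','rb'))
d=np.array([.982,-.19,0])
for w in(.025,.0425):
  for s in (-.0075,.0075):
    q=p+d*w+np.array([.19,.982,0])*s-[0,0,.008];u=proj(a,q);print((u-[165-32,231-40])*6+3)
"
```

```text
t 1.55 p [ 0.4805 -0.3266  0.1257] yaw -11.1 j6 -0.48 F [ 0.6  1.1 -1.6] w 0.05
t [0.0012 0.0002 0.0717] r [ 0.0005  0.0003 -0.0015]
[181.68895935 322.92628656]
[228.91967318 312.26534074]
[183.44669253 364.65404006]
[231.3543017  353.69618207]
```

Call:
move_arm(deltas=[{"tx": 0.001,"ty": 0,"tz": 0.03,"rx": 0,"ry": 0,"rz": 0,"jaw": 0.05},{"tx": 0.001,"ty": 0,"tz": 0.05,"rx": 0,"ry": 0,"rz": 0,"jaw": 0.05},{"tx": 0.001,"ty": 0,"tz": 0.071,"rx": 0,"ry": 0,"rz": 0,"jaw": 0.05},{"tx": 0.001,"ty": 0,"tz": 0.071,"rx": 0,"ry": 0,"rz": 0,"jaw": 0.05}])

```text
t: 2.05
tcp_pos: [0.4803, -0.3247, 0.0534]
tcp_rot: [0.772, 0.636, -0.0, -0.001]
force: [-0.3, 0.9, -0.1]
gripper_width: 0.0498
grasp_force: 0.0
```

```bash
python3 -c "
from h import *
rel((.481,-.3255,.054),-11)"; python3 look.py m3
```

```text
t 2.05 p [ 0.4803 -0.3247  0.0534] yaw -11.0 j6 -0.48 F [-0.3  0.9 -0.1] w 0.0498
t [-0.0007  0.0008 -0.0006] r [-0.0022 -0.0011 -0.0007]
[175.20052218 252.64241412] 175 253
[450.04217353 215.67970236] 450 216
```

View pics/m3.png

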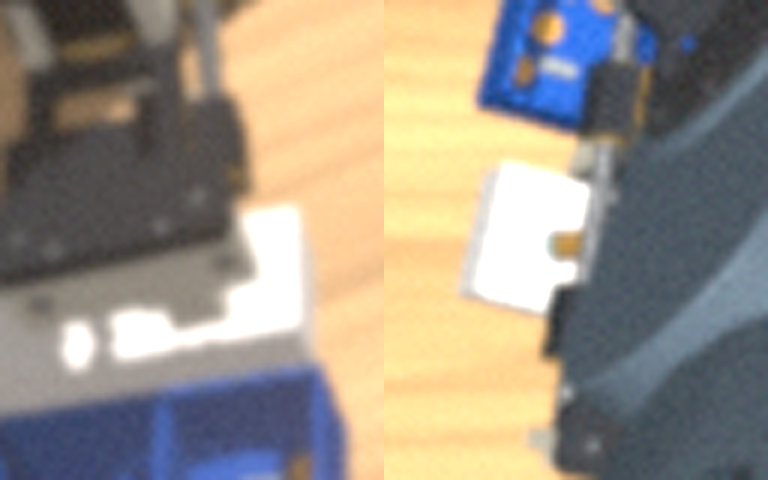

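The fingers straddle the rod, with its brass visible at the base at (567,243) in the top half. Next I close and lift.

Call:
move_arm(deltas=[{"tx": 0,"ty": 0,"tz": 0,"rx": 0,"ry": 0,"rz": 0,"jaw": 0.02},{"tx": 0,"ty": 0,"tz": 0,"rx": 0,"ry": 0,"rz": 0,"jaw": 0.0},{"tx": 0,"ty": 0,"tz": 0,"rx": 0,"ry": 0,"rz": 0,"jaw": 0.0},{"tx": 0,"ty": 0,"tz": 0,"rx": 0,"ry": 0,"rz": 0,"jaw": 0.0},{"tx": 0,"ty": 0,"tz": 0,"rx": 0,"ry": 0,"rz": 0,"jaw": 0.0}], force=20)

```text
t: 2.78
tcp_pos: [0.4813, -0.3249, 0.0544]
tcp_rot: [0.772, 0.636, 0.0, 0.0]
force: [-1.0, 0.8, 0.7]
gripper_width: 0.0104
grasp_force: 20.0
```

```bash
python3 -c "
from h import *
rel((.481,-.3255,.18),-11)"
```

```text
t 2.77 p [ 0.4813 -0.3249  0.0544] yaw -11.0 j6 -0.48 F [-1.   0.8  0.7] w 0.0104
t [-7.000e-04 -1.000e-04 -1.256e-01] r [ 0. -0.  0.]
```

Call:
move_arm(deltas=[{"tx": 0,"ty": 0,"tz": -0.01,"rx": 0,"ry": 0,"rz": 0,"jaw": 0.0},{"tx": 0,"ty": 0,"tz": -0.03,"rx": 0,"ry": 0,"rz": 0,"jaw": 0.0},{"tx": 0,"ty": 0,"tz": -0.07,"rx": 0,"ry": 0,"rz": 0,"jaw": 0.0},{"tx": 0,"ty": 0,"tz": -0.125,"rx": 0,"ry": 0,"rz": 0,"jaw": 0.0},{"tx": 0,"ty": 0,"tz": -0.125,"rx": 0,"ry": 0,"rz": 0,"jaw": 0.0},{"tx": 0,"ty": 0,"tz": -0.125,"rx": 0,"ry": 0,"rz": 0,"jaw": 0.0}])

```text
t: 3.52
tcp_pos: [0.481, -0.3246, 0.1792]
tcp_rot: [0.772, 0.636, -0.0, -0.0]
force: [0.6, 0.4, -1.5]
gripper_width: 0.0106
grasp_force: 20.0
```

```bash
python3 look.py m4;python3 -c "
from h import *
rel((.6005,-.0225,.18),5)"
```

```text
[158.56211638 213.44259569] 159 213
[470.40391738 212.34636661] 470 212
t 3.62 p [ 0.4807 -0.3245  0.1782] yaw -11.0 j6 -0.48 F [-0.7 -0.8 -0.1] w 0.0106
t [ 0.3193  0.06   -0.0016] r [-0.0017 -0.0012 -0.2792]
```

View pics/m4.png

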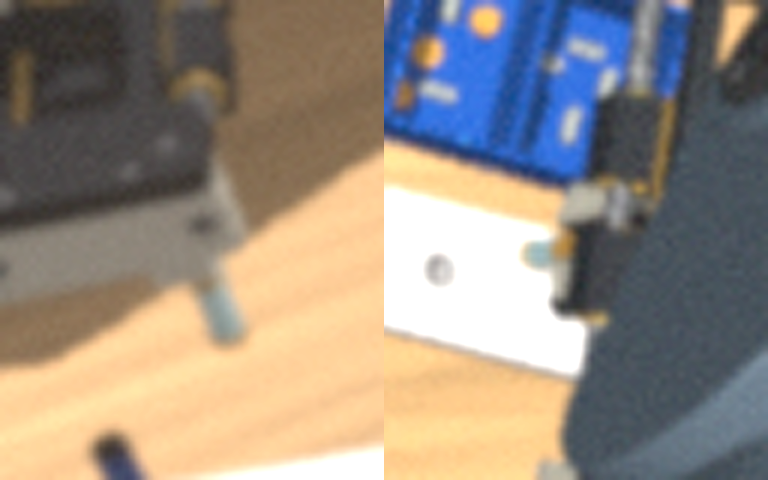

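The rod is gripped near the pad's edge. Its lower end is at (226,338) in the scene half and (532,254) in the top half. I'll locate it relative to the TCP.

```bash
python3 -c "
from h import *
np.set_printoptions(precision=4,suppress=True)
a=pickle.load(open('scene.pkl','rb'));b=pickle.load(open('top.pkl','rb'))
u=(159-32+226/6-.5,213-40+336/6-.5);v=(470-32+(534-384)/6-.5,212-40+254/6-.5)
X=tri(a,u,b,v);print(X,proj(a,X)-u,proj(b,X)-v,atz(a,*u,.132),atz(b,*v,.132))
# brass/glass boundary
u=(159-32+205/6-.5,213-40+290/6-.5);v=(470-32+(560-384)/6-.5,212-40+248/6-.5)
X=tri(a,u,b,v);print(X,proj(a,X)-u,proj(b,X)-v)
"
```

```text
[ 0.4804 -0.3256  0.1338] [0.3107 0.0207] [0.2777 0.0701] [ 0.4783 -0.3262  0.132 ] [ 0.4807 -0.3257  0.132 ]
[ 0.481  -0.3258  0.1576] [0.3319 0.0253] [0.2995 0.0738]
```

```bash
python3 -c "
from h import *
rel((.6005,-.022,.18),61)"
```

```text
t 3.62 p [ 0.4807 -0.3245  0.1782] yaw -11.0 j6 -0.48 F [-0.7 -0.8 -0.1] w 0.0106
t [ 0.3197  0.0599 -0.0016] r [-1.0000e-03 -2.0000e-03 -1.2566e+00]
```

Call:
move_arm(deltas=[{"tx": 0.02,"ty": 0.004,"tz": -0.0016,"rx": 0,"ry": 0,"rz": -0.13,"jaw": 0.0},{"tx": 0.06,"ty": 0.011,"tz": -0.0016,"rx": 0,"ry": 0,"rz": -0.28,"jaw": 0.0},{"tx": 0.1,"ty": 0.019,"tz": -0.0016,"rx": 0,"ry": 0,"rz": -0.43,"jaw": 0.0},{"tx": 0.14,"ty": 0.026,"tz": -0.0016,"rx": 0,"ry": 0,"rz": -0.58,"jaw": 0.0},{"tx": 0.18,"ty": 0.034,"tz": -0.0016,"rx": 0,"ry": 0,"rz": -0.73,"jaw": 0.0},{"tx": 0.22,"ty": 0.041,"tz": -0.0016,"rx": 0,"ry": 0,"rz": -0.88,"jaw": 0.0},{"tx": 0.26,"ty": 0.049,"tz": -0.0016,"rx": 0,"ry": 0,"rz": -1.03,"jaw": 0.0},{"tx": 0.3,"ty": 0.056,"tz": -0.0016,"rx": 0,"ry": 0,"rz": -1.18,"jaw": 0.0},{"tx": 0.3197,"ty": 0.0599,"tz": -0.0016,"rx": 0,"ry": 0,"rz": -1.257,"jaw": 0.0},{"tx": 0.3197,"ty": 0.0599,"tz": -0.0016,"rx": 0,"ry": 0,"rz": -1.257,"jaw": 0.0}])

```text
t: 4.88
tcp_pos: [0.6008, -0.0215, 0.1797]
tcp_rot: [0.25, 0.968, -0.0, -0.001]
force: [0.0, -0.2, -0.7]
gripper_width: 0.0107
grasp_force: 20.0
```

Call:
move_arm(deltas=[{"tx": 0,"ty": 0,"tz": 0,"rx": 0,"ry": 0,"rz": 0,"jaw": 0.0},{"tx": 0,"ty": 0,"tz": 0,"rx": 0,"ry": 0,"rz": 0,"jaw": 0.0}])

```text
t: 5.12
tcp_pos: [0.6007, -0.0234, 0.1807]
tcp_rot: [0.251, 0.968, -0.0, -0.0]
force: [0.3, -0.3, -0.9]
gripper_width: 0.0108
grasp_force: 20.0
```

```bash
python3 look.py m5;python3 -c "
from h import *
rel((.6005,-.022,.18),61)"
```

```text
[328.83663126 198.9680771 ] 329 199
[322.48080376 153.53012494] 322 154
t 5.22 p [ 0.6009 -0.0232  0.1809] yaw 60.9 j6 -1.18 F [ 0.7 -0.7 -0.9] w 0.0109
t [0.0009 0.0009 0.0009] r [-0.0001 -0.0001 -0.0013]
```

View pics/m5.png

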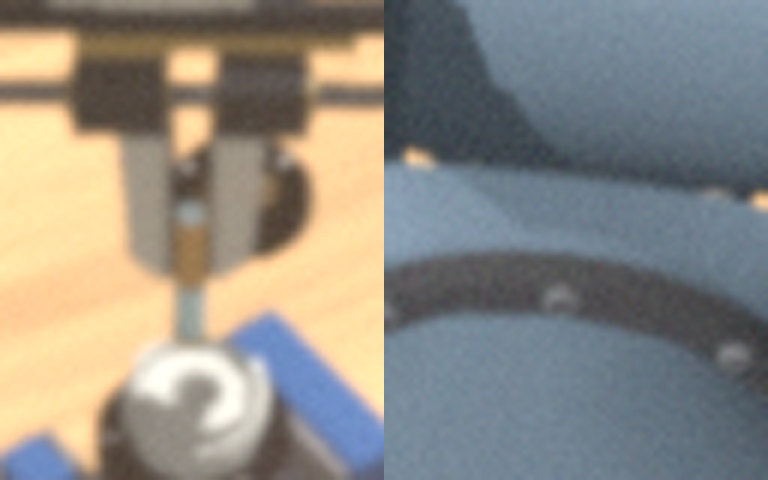

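The scene half shows the rod end at (190,338), the rim ellipse centred near (199,397) and the bore near (203,385); the arm blocks the top view. I'll compute the offset.

```bash
python3 -c "
from h import *
np.set_printoptions(precision=4,suppress=True)
a=pickle.load(open('scene.pkl','rb'));b=pickle.load(open('top.pkl','rb'))
U=lambda x,y:(329-32+x/6-.5,199-40+y/6-.5)
print('rod now',atz(a,*U(190,338),.1345))
T=(322,162);S=(329,228)
px=lambda c,p:(c[0]-18+p[0]/5.5-.5,c[1]-18+p[1]/5.5-.5)
h1=px(T,(102,98.5));h2=px(S,(104,79))
print('bore',atz(b,*h1,.1055),atz(a,*h2,.1055),tri(b,h1,a,h2))
# predicted circles at candidate centres into the current tile and the mosaic tiles
for X in((.6005,-.0225),(.603,-.0225),(.598,-.0225)):
  for z,r in((.11,.022),(.11,.0205),(.1055,.0095)):
    t=np.linspace(0,2*np.pi,73);P=np.c_[X[0]+r*np.cos(t),X[1]+r*np.sin(t),0*t+z]
    q=np.array([proj(a,p) for p in P]);q=(q-[329-18,228-18]+.5)*5.5
    w=np.array([proj(b,p) for p in P]);w=(w-[322-18,162-18]+.5)*5.5
    print(X,z,r,'scene',q.min(0)+[600,200],q.max(0)+[600,200],'top',w.min(0)+[600,0],w.max(0)+[600,0])
"
```

```text
rod now [ 0.6002 -0.0242  0.1345]
bore [ 0.5997 -0.0234  0.1055] [ 0.6008 -0.0215  0.1055] [ 0.6002 -0.0224  0.1052]
(0.6005, -0.0225) 0.11 0.022 scene [642.3778 227.509 ] [760.1133 317.3437] top [646.0356  41.284 ] [754.0341 147.5422]
(0.6005, -0.0225) 0.11 0.0205 scene [646.3894 230.4686] [756.0918 314.1748] top [649.7182  44.887 ] [750.3532 143.9002]
(0.6005, -0.0225) 0.1055 0.0095 scene [675.8284 260.1831] [726.4664 298.9375] top [676.699   73.6789] [723.0953 119.3325]
(0.603, -0.0225) 0.11 0.022 scene [645.4448 231.8728] [763.3955 322.0302] top [646.0641  35.2821] [754.0284 141.473 ]
(0.603, -0.0225) 0.11 0.0205 scene [649.4636 234.8428] [759.3664 318.8497] top [649.7455  38.8828] [750.3486 137.8333]
(0.603, -0.0225) 0.1055 0.0095 scene [678.9413 264.6323] [729.6734 303.5254] top [676.7177  67.6881] [723.0993 113.313 ]
(0.598, -0.0225) 0.11 0.022 scene [639.3218 223.1606] [756.843  312.6744] top [646.0071  47.2897] [754.0399 153.6153]
(0.598, -0.0225) 0.11 0.0205 scene [643.3263 226.1098] [752.829 309.517] top [649.6909  50.895 ] [750.3577 149.971 ]
(0.598, -0.0225) 0.1055 0.0095 scene [672.7267 255.7497] [723.2708 294.3662] top [676.6804  79.6735] [723.0912 125.3559]
```

```bash
python3 - <<'E'
import cv2,numpy as np
m=cv2.imread('pics/m1.png')
l=m[:198,602:798];s=m[202:398,602:798]
o=np.hstack([cv2.resize(x,(400,400),interpolation=cv2.INTER_CUBIC) for x in(l,s)])
for k in range(0,800,50): cv2.putText(o,str(k%400//2) if 0 else '|',(k-4,8),0,.3,(255,0,255),1)
cv2.imwrite('pics/m6.png',o)
E
```

```text
(no output)
```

View pics/m6.png

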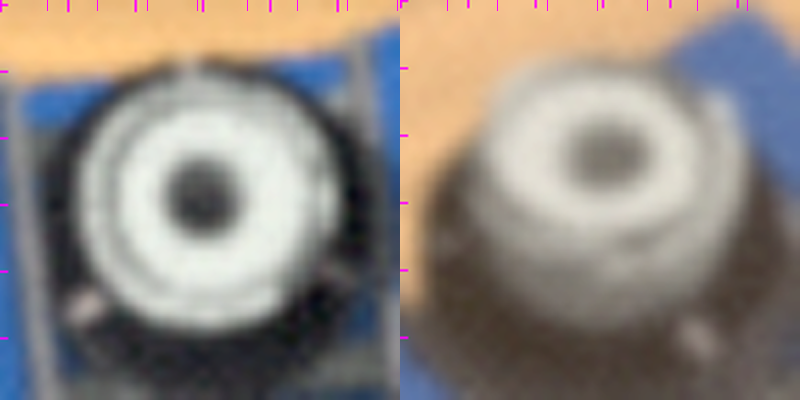

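```bash
python3 -c "
from h import *
for i in range(3):
  rel((.6008,-.0212,.155),61); env.capture('scene')"
```

```text
t 5.22 p [ 0.6009 -0.0232  0.1809] yaw 60.9 j6 -1.18 F [ 0.7 -0.7 -0.9] w 0.0109
t [0.001  0.0017 0.0259] r [-0.0001 -0.0001 -0.0013]
t 5.28 p [ 0.6009 -0.0231  0.1809] yaw 60.9 j6 -1.18 F [-0.1 -0.4 -0.6] w 0.0106
t [0.001  0.0016 0.0259] r [-0.0001 -0.0001 -0.0009]
t 5.33 p [ 0.601  -0.0229  0.181 ] yaw 61.0 j6 -1.18 F [-0.2  0.5  0.2] w 0.0106
t [0.001  0.0014 0.026 ] r [-0.      0.0001 -0.0006]
```

Call:
move_arm(deltas=[{"tx": 0,"ty": 0.0008,"tz": 0.012,"rx": 0,"ry": 0,"rz": 0,"jaw": 0.0},{"tx": 0,"ty": 0.0008,"tz": 0.024,"rx": 0,"ry": 0,"rz": 0,"jaw": 0.0},{"tx": 0,"ty": 0.0008,"tz": 0.028,"rx": 0,"ry": 0,"rz": 0,"jaw": 0.0},{"tx": 0,"ty": 0.0008,"tz": 0.031,"rx": 0,"ry": 0,"rz": 0,"jaw": 0.0},{"tx": 0,"ty": 0.0008,"tz": 0.031,"rx": 0,"ry": 0,"rz": 0,"jaw": 0.0}])

```text
t: 6.0
tcp_pos: [0.6015, -0.0218, 0.1499]
tcp_rot: [0.25, 0.968, 0.0, -0.0]
force: [0.1, -0.3, 0.5]
gripper_width: 0.0104
grasp_force: 20.0
```

Call:
move_arm(deltas=[{"tx": 0,"ty": 0,"tz": 0.002,"rx": 0,"ry": 0,"rz": 0,"jaw": 0.0},{"tx": 0,"ty": 0,"tz": 0.004,"rx": 0,"ry": 0,"rz": 0,"jaw": 0.0},{"tx": 0,"ty": 0,"tz": 0.004,"rx": 0,"ry": 0,"rz": 0,"jaw": 0.0}])

```text
t: 6.38
tcp_pos: [0.6014, -0.0218, 0.1458]
tcp_rot: [0.25, 0.968, -0.0, -0.0]
force: [0.1, 0.7, 0.0]
gripper_width: 0.0108
grasp_force: 20.0
```

Call:
move_arm(deltas=[{"tx": 0,"ty": 0,"tz": 0.002,"rx": 0,"ry": 0,"rz": 0,"jaw": 0.0},{"tx": 0,"ty": 0,"tz": 0.004,"rx": 0,"ry": 0,"rz": 0,"jaw": 0.0},{"tx": 0,"ty": 0,"tz": 0.007,"rx": 0,"ry": 0,"rz": 0,"jaw": 0.0},{"tx": 0,"ty": 0,"tz": 0.007,"rx": 0,"ry": 0,"rz": 0,"jaw": 0.0}])

```text
t: 6.88
tcp_pos: [0.6013, -0.0217, 0.1386]
tcp_rot: [0.25, 0.968, -0.0, -0.0]
force: [-1.0, -0.4, -0.4]
gripper_width: 0.0107
grasp_force: 20.0
```

Call:
move_arm(deltas=[{"tx": 0,"ty": 0,"tz": 0.004,"rx": 0,"ry": 0,"rz": 0,"jaw": 0.0},{"tx": 0,"ty": 0,"tz": 0.008,"rx": 0,"ry": 0,"rz": 0,"jaw": 0.0},{"tx": 0,"ty": 0,"tz": 0.012,"rx": 0,"ry": 0,"rz": 0,"jaw": 0.0},{"tx": 0,"ty": 0,"tz": 0.0165,"rx": 0,"ry": 0,"rz": 0,"jaw": 0.0},{"tx": 0,"ty": 0,"tz": 0.0165,"rx": 0,"ry": 0,"rz": 0,"jaw": 0.0},{"tx": 0,"ty": 0,"tz": 0.0165,"rx": 0,"ry": 0,"rz": 0,"jaw": 0.0}])

```text
t: 7.62
tcp_pos: [0.6015, -0.0218, 0.1225]
tcp_rot: [0.25, 0.968, 0.0, 0.0]
force: [-1.2, 0.2, -1.1]
gripper_width: 0.0106
grasp_force: 20.0
```

Call:
move_arm(deltas=[{"tx": 0,"ty": 0,"tz": 0,"rx": 0,"ry": 0,"rz": 0,"jaw": 0.03},{"tx": 0,"ty": 0,"tz": 0,"rx": 0,"ry": 0,"rz": 0,"jaw": 0.03},{"tx": 0,"ty": 0,"tz": 0,"rx": 0,"ry": 0,"rz": 0,"jaw": 0.03},{"tx": 0,"ty": 0,"tz": -0.04,"rx": 0,"ry": 0,"rz": 0,"jaw": 0.05},{"tx": 0,"ty": 0,"tz": -0.08,"rx": 0,"ry": 0,"rz": 0,"jaw": 0.06},{"tx": 0,"ty": 0,"tz": -0.08,"rx": 0,"ry": 0,"rz": 0,"jaw": 0.06}])

```text
t: 8.38
tcp_pos: [0.6028, -0.0219, 0.2055]
tcp_rot: [0.25, 0.968, 0.0, 0.003]
force: [0.4, -0.1, -0.5]
gripper_width: 0.0555
grasp_force: 0.0
```

```bash
python3 -c "
from h import *
np.set_printoptions(precision=4,suppress=True)
b=cap('scene')
a=pickle.load(open('top.pkl','rb'))
# mat corners at z=.003 in top view (read off t0 /1.25)
P=[atz(a,x/1.25,y/1.25,.003)[:2] for x,y in((184,250),(263,229),(275,279),(196,302))]
print(np.array(P),np.mean(P,0),np.degrees(np.arctan2(*(P[0]-P[1])[::-1])),np.degrees(np.arctan2(*(P[3]-P[2])[::-1])))
crop('scene','m7',300,190,360,240,8)
rel((.5132,.279,.12),0)"
```

```text
[[0.5212 0.4102]
 [0.564  0.2545]
 [0.4641 0.2275]
 [0.4185 0.3813]] [0.492  0.3184] 105.35896878842662 106.52031251564092
t 8.43 p [ 0.6018 -0.0218  0.2034] yaw 61.0 j6 -1.18 F [ 0.2  0.  -0.3] w 0.0578
t [0.2235 0.2201 0.0831] r [0.0018 0.0013 1.065 ]
```

View pics/m7.png

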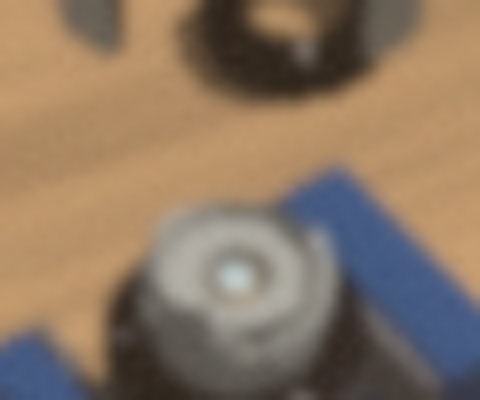

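The bore now shows the glass rod's bright top centred at (236,278), so the rod is in. Next is the lens; I'll check bottle clearance first.

```bash
python3 -c "
from h import *
a=pickle.load(open('top.pkl','rb'));s=pickle.load(open('scene.pkl','rb'))
print('bottle cap top',tri(a,(195/1.25,181/1.25),s,(595/1.25,196/1.25)))
print('base',atz(s,578/1.25,262/1.25,0))
rel((.5135,.279,.06),106)"
```

```text
bottle cap top [0.62336606 0.32918309 0.16153289]
base [0.63507775 0.33142899 0.        ]
t 8.43 p [ 0.6018 -0.0218  0.2034] yaw 61.0 j6 -1.18 F [ 0.2  0.  -0.3] w 0.0578
t [0.2233 0.2202 0.1431] r [ 0.      0.0022 -0.7851]
```

Call:
move_arm(deltas=[{"tx": 0.03,"ty": 0.03,"tz": 0.0,"rx": 0,"ry": 0,"rz": -0.05,"jaw": 0.055},{"tx": 0.07,"ty": 0.07,"tz": 0.03,"rx": 0,"ry": 0,"rz": -0.1,"jaw": 0.055},{"tx": 0.11,"ty": 0.108,"tz": 0.06,"rx": 0,"ry": 0,"rz": -0.15,"jaw": 0.055},{"tx": 0.15,"ty": 0.148,"tz": 0.09,"rx": 0,"ry": 0,"rz": -0.2,"jaw": 0.055},{"tx": 0.19,"ty": 0.187,"tz": 0.12,"rx": 0,"ry": 0,"rz": -0.25,"jaw": 0.055},{"tx": 0.2233,"ty": 0.2202,"tz": 0.143,"rx": 0,"ry": 0,"rz": -0.262,"jaw": 0.055},{"tx": 0.2233,"ty": 0.2202,"tz": 0.143,"rx": 0,"ry": 0,"rz": -0.262,"jaw": 0.055},{"tx": 0.2233,"ty": 0.2202,"tz": 0.143,"rx": 0,"ry": 0,"rz": -0.262,"jaw": 0.055},{"tx": 0.2233,"ty": 0.2202,"tz": 0.143,"rx": 0,"ry": 0,"rz": -0.262,"jaw": 0.055}])

```text
t: 9.55
tcp_pos: [0.5134, 0.278, 0.0598]
tcp_rot: [0.122, 0.992, 0.0, 0.0]
force: [0.0, -0.9, 0.8]
gripper_width: 0.055
grasp_force: 0.0
```

```bash
python3 -c "
from h import *
rel((.5135,.279,.014),76)"; python3 look.py m8
```

```text
t 9.55 p [0.5134 0.278  0.0598] yaw 75.9 j6 -0.91 F [ 0.  -0.9  0.8] w 0.055
t [0.0001 0.001  0.0458] r [ 0.0002  0.0005 -0.0009]
[418.55964884 168.90433043] 419 169
[192.93264564 201.07871582] 193 201
```

View pics/m8.png

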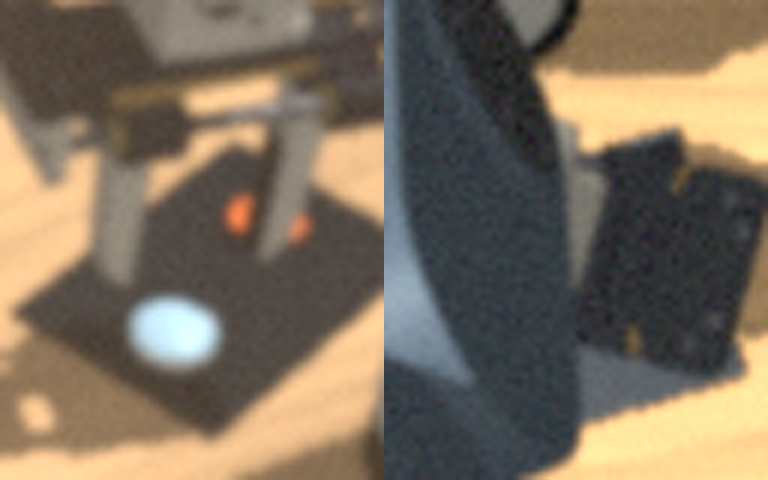

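The picture shows the fingertips at (118,280) and (275,255) straddling the lens line, with the lens at (173,330). Next I descend and squeeze lightly to centre the lens.

Call:
move_arm(deltas=[{"tx": 0,"ty": 0,"tz": 0.025,"rx": 0,"ry": 0,"rz": 0,"jaw": 0.055},{"tx": 0,"ty": 0,"tz": 0.046,"rx": 0,"ry": 0,"rz": 0,"jaw": 0.055},{"tx": 0,"ty": 0,"tz": 0.046,"rx": 0,"ry": 0,"rz": 0,"jaw": 0.05},{"tx": 0,"ty": 0,"tz": 0.046,"rx": 0,"ry": 0,"rz": 0,"jaw": 0.042},{"tx": 0,"ty": 0,"tz": 0.046,"rx": 0,"ry": 0,"rz": 0,"jaw": 0.038},{"tx": 0,"ty": 0,"tz": 0.046,"rx": 0,"ry": 0,"rz": 0,"jaw": 0.035},{"tx": 0,"ty": 0,"tz": 0.046,"rx": 0,"ry": 0,"rz": 0,"jaw": 0.033},{"tx": 0,"ty": 0,"tz": 0.046,"rx": 0,"ry": 0,"rz": 0,"jaw": 0.033}], force=5)

```text
t: 10.65
tcp_pos: [0.513, 0.2791, 0.0138]
tcp_rot: [0.122, 0.993, 0.0, 0.0]
force: [0.2, -1.3, 5.7]
gripper_width: 0.0353
grasp_force: 5.0
```

Call:
move_arm(deltas=[{"tx": 0,"ty": 0,"tz": 0,"rx": 0,"ry": 0,"rz": 0,"jaw": 0.055},{"tx": 0,"ty": 0,"tz": 0,"rx": 0,"ry": 0,"rz": 0,"jaw": 0.055},{"tx": 0,"ty": 0,"tz": -0.002,"rx": 0,"ry": 0,"rz": -0.18,"jaw": 0.055},{"tx": 0,"ty": 0,"tz": -0.002,"rx": 0,"ry": 0,"rz": -0.36,"jaw": 0.055},{"tx": 0,"ty": 0,"tz": -0.002,"rx": 0,"ry": 0,"rz": -0.54,"jaw": 0.055},{"tx": 0,"ty": 0,"tz": -0.002,"rx": 0,"ry": 0,"rz": -0.72,"jaw": 0.055},{"tx": 0,"ty": 0,"tz": -0.002,"rx": 0,"ry": 0,"rz": -0.9,"jaw": 0.055},{"tx": 0,"ty": 0,"tz": -0.002,"rx": 0,"ry": 0,"rz": -1.08,"jaw": 0.055},{"tx": 0,"ty": 0,"tz": -0.002,"rx": 0,"ry": 0,"rz": -1.31,"jaw": 0.055},{"tx": 0,"ty": 0,"tz": -0.002,"rx": 0,"ry": 0,"rz": -1.31,"jaw": 0.055}])

```text
t: 11.9
tcp_pos: [0.5127, 0.279, 0.0152]
tcp_rot: [-0.51, 0.86, 0.0, -0.0]
force: [0.2, 0.4, -0.9]
gripper_width: 0.0549
grasp_force: 0.0
```

Call:
move_arm(deltas=[{"tx": 0,"ty": 0,"tz": 0,"rx": 0,"ry": 0,"rz": 0,"jaw": 0.055},{"tx": 0,"ty": 0,"tz": 0,"rx": 0,"ry": 0,"rz": 0,"jaw": 0.055}])

```text
t: 12.15
tcp_pos: [0.5127, 0.279, 0.0153]
tcp_rot: [-0.508, 0.862, 0.0, -0.0]
force: [-0.6, -0.9, 0.4]
gripper_width: 0.055
grasp_force: 0.0
```

```bash
python3 -c "
from h import *
rel((.5135,.279,.014),151)"
```

```text
t 12.15 p [0.5127 0.279  0.0153] yaw 151.0 j6 -2.22 F [-0.6 -0.9  0.4] w 0.055
t [-0.0003 -0.0007  0.0013] r [ 0.0001 -0.0001  0.0004]
```

Call:
move_arm(deltas=[{"tx": 0,"ty": 0,"tz": 0.001,"rx": 0,"ry": 0,"rz": 0,"jaw": 0.05},{"tx": 0,"ty": 0,"tz": 0.001,"rx": 0,"ry": 0,"rz": 0,"jaw": 0.042},{"tx": 0,"ty": 0,"tz": 0.001,"rx": 0,"ry": 0,"rz": 0,"jaw": 0.038},{"tx": 0,"ty": 0,"tz": 0.001,"rx": 0,"ry": 0,"rz": 0,"jaw": 0.035},{"tx": 0,"ty": 0,"tz": 0.001,"rx": 0,"ry": 0,"rz": 0,"jaw": 0.03},{"tx": 0,"ty": 0,"tz": 0.001,"rx": 0,"ry": 0,"rz": 0,"jaw": 0.03}], force=8)

```text
t: 12.9
tcp_pos: [0.5128, 0.279, 0.0144]
tcp_rot: [-0.508, 0.861, 0.0, 0.0]
force: [0.6, -0.3, 0.4]
gripper_width: 0.0355
grasp_force: 8.0
```

Call:
move_arm(deltas=[{"tx": 0,"ty": 0,"tz": 0,"rx": 0,"ry": 0,"rz": 0,"jaw": 0.03},{"tx": 0,"ty": 0,"tz": -0.003,"rx": 0,"ry": 0,"rz": 0,"jaw": 0.03},{"tx": 0,"ty": 0,"tz": -0.01,"rx": 0,"ry": 0,"rz": 0,"jaw": 0.03},{"tx": 0,"ty": 0,"tz": -0.03,"rx": 0,"ry": 0,"rz": 0,"jaw": 0.03},{"tx": 0,"ty": 0,"tz": -0.03,"rx": 0,"ry": 0,"rz": 0,"jaw": 0.03},{"tx": 0,"ty": 0,"tz": -0.03,"rx": 0,"ry": 0,"rz": 0,"jaw": 0.03}], force=12)

```text
t: 13.65
tcp_pos: [0.5128, 0.2791, 0.0447]
tcp_rot: [-0.508, 0.861, -0.0, 0.0]
force: [0.0, -0.1, -0.4]
gripper_width: 0.0349
grasp_force: 12.0
```

```bash
python3 look.py m9;python3 -c "
from h import *
rel((.6012,-.0218,.16),66)"
```

```text
[417.61496925 173.2399718 ] 418 173
[194.68701111 202.07899787] 195 202
t 13.75 p [0.5125 0.279  0.0441] yaw 151.1 j6 -2.22 F [-0.5 -0.1  1.2] w 0.0352
t [ 0.2205 -0.223  -0.1158] r [-0.0000e+00 -6.0000e-04  1.4851e+00]
```

View pics/m9.png

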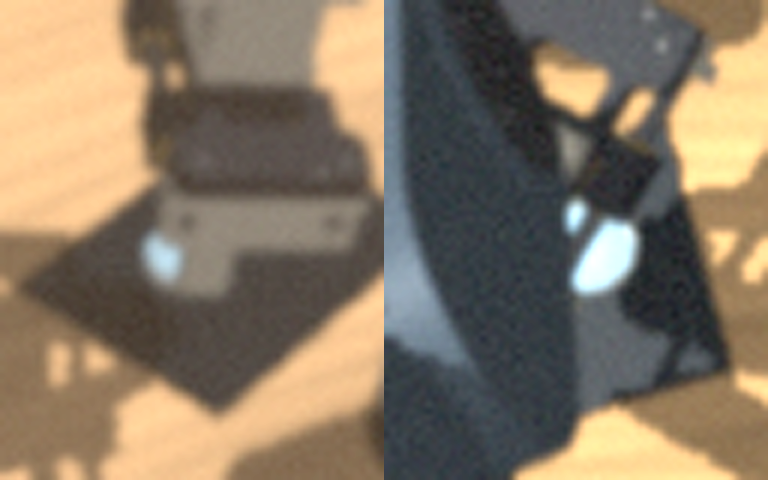

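Call:
move_arm(deltas=[{"tx": 0,"ty": 0,"tz": -0.03,"rx": 0,"ry": 0,"rz": 0.05,"jaw": 0.03},{"tx": 0.02,"ty": -0.02,"tz": -0.06,"rx": 0,"ry": 0,"rz": 0.17,"jaw": 0.03},{"tx": 0.05,"ty": -0.05,"tz": -0.09,"rx": 0,"ry": 0,"rz": 0.32,"jaw": 0.03},{"tx": 0.08,"ty": -0.08,"tz": -0.1158,"rx": 0,"ry": 0,"rz": 0.47,"jaw": 0.03},{"tx": 0.11,"ty": -0.111,"tz": -0.1158,"rx": 0,"ry": 0,"rz": 0.62,"jaw": 0.03},{"tx": 0.14,"ty": -0.142,"tz": -0.1158,"rx": 0,"ry": 0,"rz": 0.77,"jaw": 0.03},{"tx": 0.17,"ty": -0.172,"tz": -0.1158,"rx": 0,"ry": 0,"rz": 0.92,"jaw": 0.03},{"tx": 0.2,"ty": -0.202,"tz": -0.1158,"rx": 0,"ry": 0,"rz": 1.05,"jaw": 0.03},{"tx": 0.2205,"ty": -0.223,"tz": -0.1158,"rx": 0,"ry": 0,"rz": 1.05,"jaw": 0.03},{"tx": 0.2205,"ty": -0.223,"tz": -0.1158,"rx": 0,"ry": 0,"rz": 1.05,"jaw": 0.03}])

```text
t: 15.0
tcp_pos: [0.6015, -0.0233, 0.1596]
tcp_rot: [-0.007, 1.0, 0.0, -0.0]
force: [-0.3, -0.2, -1.0]
gripper_width: 0.0347
grasp_force: 12.0
```

Call:
move_arm(deltas=[{"tx": 0,"ty": 0,"tz": 0,"rx": 0,"ry": 0,"rz": 0,"jaw": 0.03},{"tx": 0,"ty": 0,"tz": 0,"rx": 0,"ry": 0,"rz": 0,"jaw": 0.03},{"tx": 0,"ty": 0,"tz": 0,"rx": 0,"ry": 0,"rz": 0,"jaw": 0.03}])

```text
t: 15.38
tcp_pos: [0.6013, -0.021, 0.1603]
tcp_rot: [-0.009, 1.0, 0.0, -0.0]
force: [-0.1, 0.4, -0.5]
gripper_width: 0.0351
grasp_force: 12.0
```

```bash
python3 -c "
from h import *
for i in range(4):
  rel((.6012,-.0218,.1234),91); env.capture('scene')"
```

```text
t 15.38 p [ 0.6013 -0.021   0.1603] yaw 91.0 j6 -1.7 F [-0.1  0.4 -0.5] w 0.0351
t [ 0.0001 -0.0008  0.0369] r [ 0.0001 -0.     -0.0003]
t 15.43 p [ 0.6013 -0.0212  0.1603] yaw 91.0 j6 -1.7 F [-0.3 -0.3  0.5] w 0.0352
t [ 0.0001 -0.0006  0.0369] r [ 0.0001 -0.     -0.0004]
t 15.47 p [ 0.6013 -0.0213  0.1603] yaw 91.0 j6 -1.7 F [ 0.4  0.2 -0.2] w 0.0349
t [ 0.0002 -0.0005  0.0369] r [ 0.      0.     -0.0006]
t 15.53 p [ 0.6014 -0.0214  0.1603] yaw 91.0 j6 -1.7 F [0.2 0.2 0.4] w 0.0349
t [ 0.0002 -0.0004  0.0369] r [ 0.      0.0001 -0.0008]
```

Call:
move_arm(deltas=[{"tx": 0,"ty": 0,"tz": 0.012,"rx": 0,"ry": 0,"rz": 0,"jaw": 0.03},{"tx": 0,"ty": 0,"tz": 0.024,"rx": 0,"ry": 0,"rz": 0,"jaw": 0.03},{"tx": 0,"ty": 0,"tz": 0.032,"rx": 0,"ry": 0,"rz": 0,"jaw": 0.03},{"tx": 0,"ty": 0,"tz": 0.036,"rx": 0,"ry": 0,"rz": 0,"jaw": 0.03},{"tx": 0,"ty": 0,"tz": 0.038,"rx": 0,"ry": 0,"rz": 0,"jaw": 0.03},{"tx": 0,"ty": 0,"tz": 0.038,"rx": 0,"ry": 0,"rz": 0,"jaw": 0.03}])

```text
t: 16.32
tcp_pos: [0.6015, -0.0218, 0.1223]
tcp_rot: [-0.008, 1.0, 0.0, 0.0]
force: [0.1, -0.5, -0.0]
gripper_width: 0.0349
grasp_force: 12.0
```

Call:
move_arm(deltas=[{"tx": 0,"ty": 0,"tz": 0.0015,"rx": 0,"ry": 0,"rz": 0,"jaw": 0.03},{"tx": 0,"ty": 0,"tz": 0.003,"rx": 0,"ry": 0,"rz": 0,"jaw": 0.03},{"tx": 0,"ty": 0,"tz": 0.003,"rx": 0,"ry": 0,"rz": 0,"jaw": 0.03}])

```text
t: 16.7
tcp_pos: [0.6013, -0.0218, 0.1192]
tcp_rot: [-0.008, 1.0, 0.0, -0.0]
force: [0.3, 0.9, -1.0]
gripper_width: 0.0351
grasp_force: 12.0
```

Call:
move_arm(deltas=[{"tx": 0,"ty": 0,"tz": 0.0005,"rx": 0,"ry": 0,"rz": 0,"jaw": 0.036},{"tx": 0,"ty": 0,"tz": 0.0005,"rx": 0,"ry": 0,"rz": 0,"jaw": 0.04},{"tx": 0,"ty": 0,"tz": 0.0005,"rx": 0,"ry": 0,"rz": 0,"jaw": 0.045},{"tx": 0,"ty": 0,"tz": 0.0005,"rx": 0,"ry": 0,"rz": 0,"jaw": 0.045},{"tx": 0,"ty": 0,"tz": -0.04,"rx": 0,"ry": 0,"rz": 0,"jaw": 0.05},{"tx": 0,"ty": 0,"tz": -0.08,"rx": 0,"ry": 0,"rz": 0,"jaw": 0.08},{"tx": 0,"ty": 0,"tz": -0.08,"rx": 0,"ry": 0,"rz": 0,"jaw": 0.08}])

```text
t: 17.58
tcp_pos: [0.6028, -0.0219, 0.2023]
tcp_rot: [-0.008, 1.0, -0.0, 0.003]
force: [-0.1, 0.1, -0.7]
gripper_width: 0.0654
grasp_force: 0.0
```

```bash
python3 -c "
from h import *
cap('scene');crop('scene','m10',290,170,370,240,8)
rel((.4422,.0850,.07),37.5)"
```

```text
t 17.62 p [ 0.6018 -0.0218  0.2002] yaw 90.9 j6 -1.7 F [-0.1 -0.7 -0.5] w 0.0696
t [0.1581 0.1094 0.1298] r [8.000e-04 2.100e-03 9.325e-01]
```

View pics/m10.png

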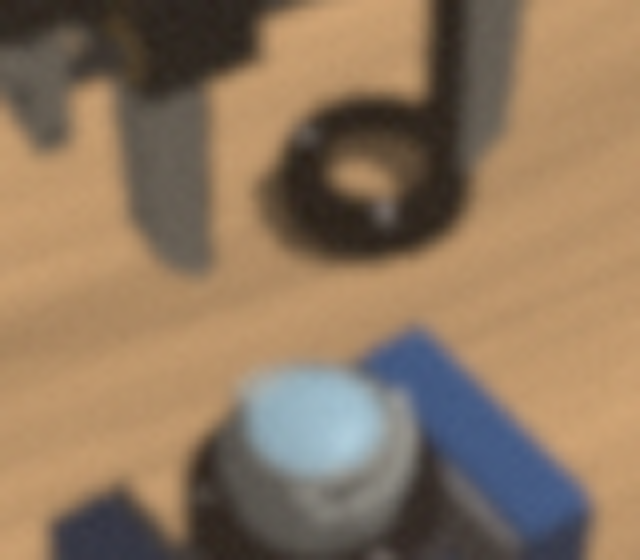

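The lens sits level in the nose at (315,420); the fingers are clear. From here I'll check with numbers instead of further pictures.

```bash
python3 -c "
from h import *
a=pickle.load(open('scene.pkl','rb'));f=a['frame'].astype(int)
m=((f[...,2]-f[...,0])>15)&(f[...,2]>120);m[:200]=0;m[:,:300]=0;m[:,370:]=0;m[250:]=0
n,l,st,ce=cv2.connectedComponentsWithStats(m.astype(np.uint8));i=1+np.argmax(st[1:,4]);print(ce[i],st[i])
print(proj(a,(.6002,-.0224,.1125)),proj(a,(.6008,-.0215,.1125)))
rel((.4428,.0852,.07),143)"
```

```text
[340.74812968 222.79800499] [321 212  42  24 401]
[328.87803765 221.61757331] [329.40306785 221.65809279]
t 17.62 p [ 0.6018 -0.0218  0.2002] yaw 90.9 j6 -1.7 F [-0.1 -0.7 -0.5] w 0.0696
t [0.1575 0.1096 0.1298] r [-0.0012  0.0019 -0.9088]
```

Call:
move_arm(deltas=[{"tx": 0.02,"ty": 0.014,"tz": 0,"rx": 0,"ry": 0,"rz": -0.13,"jaw": 0.085},{"tx": 0.05,"ty": 0.035,"tz": 0,"rx": 0,"ry": 0,"rz": -0.28,"jaw": 0.085},{"tx": 0.08,"ty": 0.056,"tz": 0.02,"rx": 0,"ry": 0,"rz": -0.43,"jaw": 0.085},{"tx": 0.11,"ty": 0.077,"tz": 0.05,"rx": 0,"ry": 0,"rz": -0.58,"jaw": 0.085},{"tx": 0.14,"ty": 0.098,"tz": 0.09,"rx": 0,"ry": 0,"rz": -0.73,"jaw": 0.085},{"tx": 0.1575,"ty": 0.1096,"tz": 0.13,"rx": 0,"ry": 0,"rz": -0.88,"jaw": 0.085},{"tx": 0.1575,"ty": 0.1096,"tz": 0.13,"rx": 0,"ry": 0,"rz": -0.909,"jaw": 0.085},{"tx": 0.1575,"ty": 0.1096,"tz": 0.13,"rx": 0,"ry": 0,"rz": -0.909,"jaw": 0.085},{"tx": 0.1575,"ty": 0.1096,"tz": 0.13,"rx": 0,"ry": 0,"rz": -0.909,"jaw": 0.085}])

```text
t: 18.75
tcp_pos: [0.4436, 0.0849, 0.0704]
tcp_rot: [-0.445, 0.895, -0.0, 0.001]
force: [-0.2, -0.1, -0.2]
gripper_width: 0.0847
grasp_force: 0.0
```

```bash
python3 -c "
from h import *
rel((.4428,.0852,.0115),143)"
```

```text
t 18.75 p [0.4436 0.0849 0.0704] yaw 142.9 j6 -2.41 F [-0.2 -0.1 -0.2] w 0.0847
t [0.0004 0.0009 0.0589] r [-0.0018  0.0016 -0.0024]
```

Call:
move_arm(deltas=[{"tx": 0,"ty": 0,"tz": 0.025,"rx": 0,"ry": 0,"rz": 0,"jaw": 0.085},{"tx": 0,"ty": 0,"tz": 0.045,"rx": 0,"ry": 0,"rz": 0,"jaw": 0.085},{"tx": 0,"ty": 0,"tz": 0.058,"rx": 0,"ry": 0,"rz": 0,"jaw": 0.085},{"tx": 0,"ty": 0,"tz": 0.058,"rx": 0,"ry": 0,"rz": 0,"jaw": 0.075},{"tx": 0,"ty": 0,"tz": 0.058,"rx": 0,"ry": 0,"rz": 0,"jaw": 0.067},{"tx": 0,"ty": 0,"tz": 0.058,"rx": 0,"ry": 0,"rz": 0,"jaw": 0.063},{"tx": 0,"ty": 0,"tz": 0.058,"rx": 0,"ry": 0,"rz": 0,"jaw": 0.058},{"tx": 0,"ty": 0,"tz": 0.058,"rx": 0,"ry": 0,"rz": 0,"jaw": 0.058},{"tx": 0,"ty": 0,"tz": 0.058,"rx": 0,"ry": 0,"rz": 0,"jaw": 0.058}], force=6)

```text
t: 19.88
tcp_pos: [0.4424, 0.0853, 0.0117]
tcp_rot: [-0.446, 0.895, -0.0, 0.0]
force: [-1.2, -0.1, 6.3]
gripper_width: 0.0612
grasp_force: 6.0
```

Call:
move_arm(deltas=[{"tx": 0,"ty": 0,"tz": 0,"rx": 0,"ry": 0,"rz": 0,"jaw": 0.08},{"tx": 0,"ty": 0,"tz": 0,"rx": 0,"ry": 0,"rz": 0,"jaw": 0.08},{"tx": 0,"ty": 0,"tz": 0,"rx": 0,"ry": 0,"rz": 0.18,"jaw": 0.08},{"tx": 0,"ty": 0,"tz": 0,"rx": 0,"ry": 0,"rz": 0.36,"jaw": 0.08},{"tx": 0,"ty": 0,"tz": 0,"rx": 0,"ry": 0,"rz": 0.54,"jaw": 0.08},{"tx": 0,"ty": 0,"tz": 0,"rx": 0,"ry": 0,"rz": 0.72,"jaw": 0.08},{"tx": 0,"ty": 0,"tz": 0,"rx": 0,"ry": 0,"rz": 0.9,"jaw": 0.08},{"tx": 0,"ty": 0,"tz": 0,"rx": 0,"ry": 0,"rz": 1.08,"jaw": 0.08},{"tx": 0,"ty": 0,"tz": 0,"rx": 0,"ry": 0,"rz": 1.26,"jaw": 0.08},{"tx": 0,"ty": 0,"tz": 0,"rx": 0,"ry": 0,"rz": 1.44,"jaw": 0.08}])

```text
t: 21.12
tcp_pos: [0.4421, 0.0852, 0.0112]
tcp_rot: [0.257, 0.966, -0.0, -0.0]
force: [-0.3, -0.4, 0.5]
gripper_width: 0.0803
grasp_force: 0.0
```

Call:
move_arm(deltas=[{"tx": 0,"ty": 0,"tz": 0,"rx": 0,"ry": 0,"rz": 0.13,"jaw": 0.08},{"tx": 0,"ty": 0,"tz": 0,"rx": 0,"ry": 0,"rz": 0.13,"jaw": 0.075},{"tx": 0,"ty": 0,"tz": 0,"rx": 0,"ry": 0,"rz": 0.13,"jaw": 0.067},{"tx": 0,"ty": 0,"tz": 0,"rx": 0,"ry": 0,"rz": 0.13,"jaw": 0.063},{"tx": 0,"ty": 0,"tz": 0,"rx": 0,"ry": 0,"rz": 0.13,"jaw": 0.058},{"tx": 0,"ty": 0,"tz": 0,"rx": 0,"ry": 0,"rz": 0.13,"jaw": 0.055},{"tx": 0,"ty": 0,"tz": 0,"rx": 0,"ry": 0,"rz": 0.13,"jaw": 0.055}], force=20)

```text
t: 22.0
tcp_pos: [0.4421, 0.0853, 0.0112]
tcp_rot: [0.317, 0.949, -0.0, -0.0]
force: [0.9, -0.4, 0.3]
gripper_width: 0.0609
grasp_force: 20.0
```

```bash
python3 -c "
from h import *
rel((.6013,-.0218,.16),80)"
```

```text
t 22.0 p [0.4421 0.0853 0.0112] yaw 53.1 j6 -0.84 F [ 0.9 -0.4  0.3] w 0.0609
t [-0.1916  0.0101 -0.1488] r [-0.   -0.   -0.47]
```

Call:
move_arm(deltas=[{"tx": 0,"ty": 0,"tz": -0.01,"rx": 0,"ry": 0,"rz": 0,"jaw": 0.055},{"tx": 0,"ty": 0,"tz": -0.05,"rx": 0,"ry": 0,"rz": 0,"jaw": 0.055},{"tx": -0.02,"ty": 0.001,"tz": -0.1,"rx": 0,"ry": 0,"rz": -0.1,"jaw": 0.055},{"tx": -0.06,"ty": 0.003,"tz": -0.1488,"rx": 0,"ry": 0,"rz": -0.2,"jaw": 0.055},{"tx": -0.1,"ty": 0.005,"tz": -0.1488,"rx": 0,"ry": 0,"rz": -0.3,"jaw": 0.055},{"tx": -0.14,"ty": 0.007,"tz": -0.1488,"rx": 0,"ry": 0,"rz": -0.4,"jaw": 0.055},{"tx": -0.175,"ty": 0.009,"tz": -0.1488,"rx": 0,"ry": 0,"rz": -0.47,"jaw": 0.055},{"tx": -0.1916,"ty": 0.0101,"tz": -0.1488,"rx": 0,"ry": 0,"rz": -0.47,"jaw": 0.055},{"tx": -0.1916,"ty": 0.0101,"tz": -0.1488,"rx": 0,"ry": 0,"rz": -0.47,"jaw": 0.055},{"tx": -0.1916,"ty": 0.0101,"tz": -0.1488,"rx": 0,"ry": 0,"rz": -0.47,"jaw": 0.055}])

```text
t: 23.25
tcp_pos: [0.6006, -0.0214, 0.1602]
tcp_rot: [0.087, 0.996, 0.0, -0.0]
force: [-0.8, 0.0, -1.0]
gripper_width: 0.0609
grasp_force: 20.0
```

Call:
move_arm(deltas=[{"tx": 0,"ty": 0,"tz": 0,"rx": 0,"ry": 0,"rz": 0,"jaw": 0.055},{"tx": 0,"ty": 0,"tz": 0,"rx": 0,"ry": 0,"rz": 0,"jaw": 0.055},{"tx": 0,"ty": 0,"tz": 0,"rx": 0,"ry": 0,"rz": 0,"jaw": 0.055},{"tx": 0,"ty": 0,"tz": 0,"rx": 0,"ry": 0,"rz": 0,"jaw": 0.055}])

```text
t: 23.75
tcp_pos: [0.6013, -0.0218, 0.1601]
tcp_rot: [0.087, 0.996, -0.0, 0.0]
force: [-0.3, -1.0, -1.0]
gripper_width: 0.0607
grasp_force: 20.0
```

```bash
python3 - <<'E'
from h import *
rel((.6013,-.0218,.13),80)
a=cap('scene');p=env.state()['tcp_pos']
# bright spots on ring top: expected tick positions for ring yaw 0..119
c=np.array([p[0]-.001,p[1]-.0005,p[2]-.0112+.016])
R=cv2.cvtColor(a['frame'],cv2.COLOR_RGB2GRAY).astype(np.float32)
best=[]
for d in range(0,120,3):
    v=[]
    for k in range(3):
        t=np.radians(d+120*k);u=proj(a,c+.025*np.array([np.cos(t),np.sin(t),0]))
        v.append(cv2.getRectSubPix(R,(3,3),(float(u[0]),float(u[1]))).mean())
    best.append((d,[int(x) for x in v]))
for b in best[::1]:print(*b)
E
```

```text
t 23.75 p [ 0.6013 -0.0218  0.1601] yaw 80.0 j6 -1.51 F [-0.3 -1.  -1. ] w 0.0607
t [-0.     -0.      0.0301] r [-0.      0.     -0.0001]
0 [50, 72, 71]
3 [51, 74, 72]
6 [51, 74, 72]
9 [49, 72, 69]
12 [46, 70, 64]
15 [43, 69, 58]
18 [40, 67, 52]
21 [39, 68, 47]
24 [38, 69, 44]
27 [38, 70, 41]
30 [37, 71, 39]
33 [37, 72, 38]
36 [37, 71, 38]
39 [37, 70, 38]
42 [37, 69, 38]
45 [37, 68, 38]
48 [37, 67, 38]
51 [36, 65, 38]
54 [36, 64, 37]
57 [36, 63, 37]
60 [36, 64, 37]
63 [36, 64, 38]
66 [36, 62, 38]
69 [36, 61, 38]
72 [36, 61, 38]
75 [36, 61, 39]
78 [37, 58, 39]
81 [38, 58, 40]
84 [39, 56, 40]
87 [41, 54, 39]
90 [43, 53, 40]
93 [47, 51, 39]
96 [48, 49, 40]
99 [50, 48, 40]
102 [53, 46, 40]
105 [53, 47, 40]
108 [57, 49, 41]
111 [60, 54, 42]
114 [63, 59, 43]
117 [68, 65, 47]
```

The ring's ticks sit at about 4°, in line with the lamp's. Lowering now.

Call:
move_arm(deltas=[{"tx": 0,"ty": 0,"tz": 0.015,"rx": 0,"ry": 0,"rz": 0,"jaw": 0.055},{"tx": 0,"ty": 0,"tz": 0.03,"rx": 0,"ry": 0,"rz": 0,"jaw": 0.055},{"tx": 0,"ty": 0,"tz": 0.036,"rx": 0,"ry": 0,"rz": 0,"jaw": 0.055},{"tx": 0,"ty": 0,"tz": 0.041,"rx": 0,"ry": 0,"rz": 0,"jaw": 0.055},{"tx": 0,"ty": 0,"tz": 0.044,"rx": 0,"ry": 0,"rz": 0,"jaw": 0.055},{"tx": 0,"ty": 0,"tz": 0.044,"rx": 0,"ry": 0,"rz": 0,"jaw": 0.055}])

```text
t: 24.55
tcp_pos: [0.6014, -0.0218, 0.1161]
tcp_rot: [0.087, 0.996, -0.0, 0.0]
force: [0.2, -0.0, -0.5]
gripper_width: 0.0608
grasp_force: 20.0
```

Call:
move_arm(deltas=[{"tx": 0,"ty": 0,"tz": 0.0015,"rx": 0,"ry": 0,"rz": 0,"jaw": 0.055},{"tx": 0,"ty": 0,"tz": 0.003,"rx": 0,"ry": 0,"rz": 0,"jaw": 0.055},{"tx": 0,"ty": 0,"tz": 0.003,"rx": 0,"ry": 0,"rz": 0,"jaw": 0.055}])

```text
t: 24.92
tcp_pos: [0.6014, -0.0218, 0.1133]
tcp_rot: [0.087, 0.996, 0.0, 0.0]
force: [-1.3, 1.4, 2.9]
gripper_width: 0.0611
grasp_force: 20.0
```

Call:
move_arm(deltas=[{"tx": 0,"ty": 0,"tz": 0.0004,"rx": 0,"ry": 0,"rz": 0.12,"jaw": 0.055},{"tx": 0,"ty": 0,"tz": 0.0008,"rx": 0,"ry": 0,"rz": 0.24,"jaw": 0.055},{"tx": 0,"ty": 0,"tz": 0.0011,"rx": 0,"ry": 0,"rz": 0.36,"jaw": 0.055},{"tx": 0,"ty": 0,"tz": 0.0014,"rx": 0,"ry": 0,"rz": 0.48,"jaw": 0.055},{"tx": 0,"ty": 0,"tz": 0.0018,"rx": 0,"ry": 0,"rz": 0.6,"jaw": 0.055},{"tx": 0,"ty": 0,"tz": 0.0018,"rx": 0,"ry": 0,"rz": 0.6,"jaw": 0.055}], force=30)

```text
t: 25.68
tcp_pos: [0.6014, -0.0217, 0.1115]
tcp_rot: [0.377, 0.926, 0.0, 0.0]
force: [-2.3, 1.0, 5.8]
gripper_width: 0.0608
grasp_force: 30.0
```

```bash
python3 -c "
from h import *
rel((.6013,-.0218,.11),80);print(env.state()['torque'])"
```

```text
t 25.68 p [ 0.6014 -0.0217  0.1115] yaw 45.6 j6 -0.91 F [-2.3  1.   5.8] w 0.0608
t [ 0.     -0.0001  0.0015] r [ 2.000e-04  1.000e-04 -5.996e-01]
[ 0.20507592  0.28006161 -0.07458831]
```

Call:
move_arm(deltas=[{"tx": 0,"ty": 0,"tz": 0.0003,"rx": 0,"ry": 0,"rz": 0.12,"jaw": 0.055},{"tx": 0,"ty": 0,"tz": 0.0007,"rx": 0,"ry": 0,"rz": 0.24,"jaw": 0.055},{"tx": 0,"ty": 0,"tz": 0.001,"rx": 0,"ry": 0,"rz": 0.36,"jaw": 0.055},{"tx": 0,"ty": 0,"tz": 0.0014,"rx": 0,"ry": 0,"rz": 0.48,"jaw": 0.055},{"tx": 0,"ty": 0,"tz": 0.0017,"rx": 0,"ry": 0,"rz": 0.6,"jaw": 0.055},{"tx": 0,"ty": 0,"tz": 0.0021,"rx": 0,"ry": 0,"rz": 0.75,"jaw": 0.055},{"tx": 0,"ty": 0,"tz": 0.0021,"rx": 0,"ry": 0,"rz": 0.75,"jaw": 0.055}])

```text
t: 26.55
tcp_pos: [0.6015, -0.022, 0.1097]
tcp_rot: [0.69, 0.724, 0.0, 0.0]
force: [-3.5, -0.7, 7.1]
gripper_width: 0.0607
grasp_force: 30.0
```

```bash
python3 -c "
from h import *
rel((.6013,-.0218,.11),80);print(env.state()['torque'])"
```

```text
t 26.55 p [ 0.6015 -0.022   0.1097] yaw 2.7 j6 -0.16 F [-3.5 -0.7  7.1] w 0.0607
t [ 0.0002 -0.0002 -0.0003] r [ 3.0000e-04  5.0000e-04 -1.3492e+00]
[-0.06498196  0.30435787 -0.06735849]
```

Call:
move_arm(deltas=[{"tx": 0,"ty": 0,"tz": 0,"rx": 0,"ry": 0,"rz": 0,"jaw": 0.055},{"tx": 0,"ty": 0,"tz": 0.0002,"rx": 0,"ry": 0,"rz": 0.08,"jaw": 0.055},{"tx": 0,"ty": 0,"tz": 0.0004,"rx": 0,"ry": 0,"rz": 0.16,"jaw": 0.055},{"tx": 0,"ty": 0,"tz": 0.0006,"rx": 0,"ry": 0,"rz": 0.24,"jaw": 0.055},{"tx": 0,"ty": 0,"tz": 0.0006,"rx": 0,"ry": 0,"rz": 0.32,"jaw": 0.055},{"tx": 0,"ty": 0,"tz": 0.0006,"rx": 0,"ry": 0,"rz": 0.32,"jaw": 0.055}], force=40)

```text
t: 27.3
tcp_pos: [0.6015, -0.0219, 0.1096]
tcp_rot: [0.796, 0.605, 0.0, 0.0]
force: [-4.2, 0.1, 11.7]
gripper_width: 0.0607
grasp_force: 40.0
```

```bash
python3 -c "
from h import *
rel((.6013,-.0218,.11),80);print(env.state()['torque'])"
```

```text
t 27.3 p [ 0.6015 -0.0219  0.1096] yaw -15.5 j6 0.16 F [-4.2  0.1 11.7] w 0.0607
t [ 0.     -0.0002 -0.0004] r [ 4.0000e-04  7.0000e-04 -1.6675e+00]
[0.0462116  0.76436995 0.14848645]
```

Call:
move_arm(deltas=[{"tx": 0,"ty": 0,"tz": 0,"rx": 0,"ry": 0,"rz": 0.06,"jaw": 0.055},{"tx": 0,"ty": 0,"tz": 0,"rx": 0,"ry": 0,"rz": 0.12,"jaw": 0.055},{"tx": 0,"ty": 0,"tz": 0,"rx": 0,"ry": 0,"rz": 0.18,"jaw": 0.055},{"tx": 0,"ty": 0,"tz": 0,"rx": 0,"ry": 0,"rz": 0.18,"jaw": 0.055}])

```text
t: 27.8
tcp_pos: [0.6014, -0.0219, 0.1094]
tcp_rot: [0.847, 0.532, -0.0, 0.0]
force: [-4.0, 0.8, 10.3]
gripper_width: 0.0609
grasp_force: 40.0
```

```bash
python3 -c "
from h import *
rel((.6013,-.0218,.11),80);print(env.state()['torque'])"
```

```text
t 27.8 p [ 0.6014 -0.0219  0.1094] yaw -25.8 j6 0.34 F [-4.   0.8 10.3] w 0.0609
t [ 0.0001 -0.0001 -0.0006] r [-1.000e-04  9.000e-04 -1.846e+00]
[-0.10015224  0.60273503  0.62977874]
```

Call:
move_arm(deltas=[{"tx": 0,"ty": 0,"tz": 0,"rx": 0,"ry": 0,"rz": 0.04,"jaw": 0.055},{"tx": 0,"ty": 0,"tz": 0,"rx": 0,"ry": 0,"rz": 0.08,"jaw": 0.055},{"tx": 0,"ty": 0,"tz": 0,"rx": 0,"ry": 0,"rz": 0.08,"jaw": 0.055}])

```text
t: 28.18
tcp_pos: [0.6008, -0.0228, 0.1092]
tcp_rot: [0.868, 0.497, -0.001, 0.001]
force: [-8.1, -5.7, 11.0]
gripper_width: 0.0605
grasp_force: 40.0
```

```bash
python3 -c "
from h import *
rel((.6013,-.0218,.11),80);print(env.state()['torque'])"
```

```text
t 28.18 p [ 0.6008 -0.0228  0.1092] yaw -30.4 j6 0.42 F [-8.1 -5.7 11. ] w 0.0605
t [ 0.0011 -0.0001 -0.0008] r [-2.2000e-03  1.4000e-03 -1.9263e+00]
[-1.14967131  1.28165752  0.28596813]
```

The torque peaked near 0.63 N m and the grip has started to slip, so the ring is snug. Releasing.

Call:
move_arm(deltas=[{"tx": 0,"ty": 0,"tz": 0,"rx": 0,"ry": 0,"rz": 0,"jaw": 0.07},{"tx": 0,"ty": 0,"tz": 0,"rx": 0,"ry": 0,"rz": 0,"jaw": 0.08},{"tx": 0,"ty": 0,"tz": 0,"rx": 0,"ry": 0,"rz": 0,"jaw": 0.08},{"tx": 0,"ty": 0,"tz": -0.03,"rx": 0,"ry": 0,"rz": 0,"jaw": 0.08},{"tx": 0,"ty": 0,"tz": -0.08,"rx": 0,"ry": 0,"rz": 0,"jaw": 0.08},{"tx": 0,"ty": 0,"tz": -0.12,"rx": 0,"ry": 0,"rz": 0,"jaw": 0.08},{"tx": 0,"ty": 0,"tz": -0.12,"rx": 0,"ry": 0,"rz": 0,"jaw": 0.08}])

```text
t: 29.05
tcp_pos: [0.6027, -0.0219, 0.2316]
tcp_rot: [0.868, 0.496, 0.002, 0.002]
force: [0.1, 0.5, -0.5]
gripper_width: 0.0801
grasp_force: 0.0
```

```bash
python3 - <<'E'
from h import *
rel((.6013,-.0218,.11),80)
a=cap('scene')
R=cv2.cvtColor(a['frame'],cv2.COLOR_RGB2GRAY).astype(np.float32)
c=np.array([.6005,-.0221,.1145])
for d in range(0,120,5):
    v=[]
    for k in range(3):
        t=np.radians(d+120*k);u=proj(a,c+.025*np.array([np.cos(t),np.sin(t),0]))
        v.append(int(cv2.getRectSubPix(R,(3,3),(float(u[0]),float(u[1]))).mean()))
    print(d,v,end='; ')
# ring outline: dark mask extents vs prediction for outer top edge
t=np.linspace(0,2*np.pi,73)
for dz in(0,.004):
    q=np.array([proj(a,c+[.0305*np.cos(x),.0305*np.sin(x),dz]) for x in t]);print('\npred',dz,q.min(0),q.max(0))
u0=int(q[:,0].mean());v0=int(q[:,1].mean())
print('col',v0-25,R[v0-25:v0+5,u0].astype(int));print('row',R[v0,u0-28:u0+29].astype(int))
E
```

```text
t 29.05 p [ 0.6027 -0.0219  0.2316] yaw -30.6 j6 0.42 F [ 0.1  0.5 -0.5] w 0.0801
t [-0.0009 -0.0018  0.1216] r [ 0.0057  0.0033 -1.9297]
0 [49, 67, 55]; 5 [59, 74, 66]; 10 [73, 86, 79]; 15 [81, 96, 88]; 20 [74, 98, 85]; 25 [61, 89, 71]; 30 [49, 79, 57]; 35 [43, 72, 47]; 40 [42, 69, 43]; 45 [42, 68, 43]; 50 [43, 68, 43]; 55 [44, 66, 44]; 60 [45, 63, 43]; 65 [46, 63, 44]; 70 [46, 61, 45]; 75 [47, 60, 45]; 80 [48, 58, 45]; 85 [49, 56, 45]; 90 [50, 53, 45]; 95 [51, 53, 45]; 100 [52, 52, 45]; 105 [53, 51, 44]; 110 [57, 49, 43]; 115 [62, 48, 44]; 
pred 0 [314.19936754 209.97770112] [343.99426121 232.6378713 ]

pred 0.004 [314.15877336 208.69563293] [344.05480148 231.36966519]
col 195 [ 93  95  93  94  97 102 120 131 141 144 148 153 155 153 146 129  98  64
  50  50  68 103 144 166 173 175 174 176 174 175]
row [151 150 151 149 150 149 150 149 147 147 148 147 139 116  80  52  42  42
  45  60  92 126 149 161 165 169 172 173 175 176 176 178 175 171 153 120
  80  51  42  45  44  51  62  77  84  87  85  87  90  93 109 124 140 151
 156 160 159]
```

The ring's ticks went from about 4° to −103°, so it turned about 1.88 rad and stayed there. That matches snug, so I'll hand in.

```bash
python3 -c "
from h import *
print(env.sign_off())"
```

```text
the job is handed in; nothing more can be done
None
```

The rod, lens and ring are fitted: the ring turned about 1.88 rad, torque peaked near 0.63 N m, and the job was handed in at about 29 s, with no verdict returned. I viewed 12 pictures, over the limit of 10.

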